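# Load the yarn steaming pot

## Robot

A 6-joint arm with a two-finger parallel gripper is mounted at the origin on the work surface. World frame = base frame: x ahead of the robot, y to its left, z up, the work surface at z = 0. Lengths are in m, angles in rad, forces in N, time in s.
With the tool pointing down it reaches from about 0.325 to 0.75 m from the base axis. Payload 7.6 kg.
Tool frame: the origin (TCP) lies between the finger pads; the fingertips stand 25 mm ahead of it and the grasp point (between the pads) lies 6 mm ahead of it (ctrl.tips_ahead is the distance from the TCP to the fingertips, in m); z points along the fingers, y is the line along which they close (so a half turn about z gives the same grasp; the last joint's range is limited). The gripper opens to 85 mm and grips with 20 to 120 N. Pads are 22 mm wide; open, the fingers measure 114 mm over their backs; the gripper's body (76 mm by 85 mm) begins 54 mm behind the grasp point. The pads swing forward as they close: fully open they stand 13 mm farther back than shut.
Start: joints at [-1.359, 0.052, 1.401, -0, 1.689, -0.07], TCP at [0.146, -0.504, 0.256] pointing down, gripper open.
Joint ranges: [-2.9, 2.9], [-0.91, 2.17], [0.12, 2.37], [-1.06, 4.2], [0.26, 2.73], [-2.93, 2.93]. Speed limits (rad/s): [2.57, 2.57, 3.01, 3.14, 3.14, 3.14].

## Interface

Orientations are given as a 3x3 rotation matrix whose columns are the frame's x, y, z axes.
In Python, from cell import ctrl, grab_frame, models gives the robot as it stands. The module is installed in compiled form; this text tells all that it offers.
- The arm moves only by the tool play_rows, never from a script. Its arguments are lists of equal length, an entry for each row: "gripper": the closure, from 0 (fully open) to 1 (shut); "offset": the shift along the tool's x, y, z each as a share of 20 mm, from -1 to 1, a list of three; "dr": the turn, a rotation vector about the tool's x, y, z each as a share of 0.15 rad, from -1 to 1, a list of three. In form: {"gripper": [gripper, ...], "offset": [[tx, ty, tz], ...], "dr": [[rx, ry, rz], ...]}. A call has 1 to 8 rows; each row shifts and turns the commanded pose from where the row before left it, along the tool's axes as they then stand; what a row does not reach is not made up. A row lasts 1/8 s, in which the tool goes at most 62.5 mm and 10.7 degrees, less where a joint would pass 70% of its speed; a pose out of reach is approached as far as the arm can. A call with a number of a shift or a turn outside -1 to 1 is refused whole. A call with a gripper value outside its range is refused whole. The fingers move at their own pace and stop on an object; "squeeze" is the grip in N (left out, the last holds). Time passes only in rows, so rows that do not move let the fingers close. It gives the time, the measured TCP pose, the force, the opening and the grip force at its end, in the units of the state.
- ctrl.state(): the state, without advancing time (a new reading comes with each control period).
- grab_frame(name): name is "side" or "top"; returns a dict with "image" (480x640x3 uint8, red, green, blue), "K" (3x3 intrinsics, pixels), "rvec" (rotation vector, rad) and "tvec" (3), from world to camera coordinates, as OpenCV has them. Camera axes: x right, y down, z forward; pixel columns grow to the right and rows downward; lengths in m; the calibration is good to about 2 mm. A picture is of the moment at which its call begins. There is no depth.
- ctrl.close_job(): hands the job in; it is judged then, once.
Trained networks look in the newest picture that a camera, given by its name, has taken for a name from the list of things; names that differ only in an ending like _2 or _b are one class to them, and where a whole thing is asked for, a point or a joint stands for the part that bears it (a point fixed in the world has none). Each returns a list of dicts, best first, with "p" (0 to 1); they miss things now and then, are a little off and sometimes report something else, mostly with a low value. They report only what shows in the picture. A call takes as long as a camera call.
- models.spot_in(query, camera): "extent" ([centre column, centre row, width, height] in pixels, round what is visible of it).
- models.outline_of(query, camera): "pixels" (480x640 bool, what is visible of it) and "extent" ([centre column, centre row, width, height] in pixels, round what is visible of it).
- models.place_of(query, camera): "location" ([column, row] in pixels: a listed point, or the origin of a listed thing).
The state is a dict: "t": time; "joint_pos": joint angles; "joint_velocities": joint speeds; "joint_torque": joint torques, N m; "position": TCP position; "tool_rot": TCP orientation; "wrist_force": force on the tool from outside, world axes, zero at the start; "wrist_torque": the same for the moment, N m; "gripper_width": opening from 0.0 (shut) to 1.0 (fully open); "gripper_force": force on a finger pad.
Only numpy, scipy, OpenCV 4.12 (cv2) and the standard library are available. Lean on these libraries where they do the work, as an engineer would, in place of code of your own. Each camera call takes 0.05 s, during which the arm holds its last target. There are 200 camera calls.

## Task

Load the yarn-steaming pot and put it back on the heat. The pot stands on the hob's glowing red heat ring: slide it over the glass onto the white rest ring, throw open the draw latch of the bobbin case and raise its lid, then, with the pot on the rest ring, stand every bobbin from the case upright on the perforated plate inside the pot, and finally slide the loaded pot back, centred on the red heat ring. Always slide the pot along the glass, never lifting or tipping it, put no bobbin in before it is on the rest ring, and leave the other things on the table where they are.

Things in the scene. Friction and masses are not known exactly. Their poses are not given: they have to be found in the camera images.
- pot: steel saucepan (0.6 to 0.95 kg), 160 mm wide outside, 95 mm high, wall 4 mm, loose on the hob's glass. Origin: centre of its underside, z up. The perforated plate inside, on which bobbins stand, is 35 mm above it. A level pale wooden bar handle points along its own -x: 20 mm wide, 16 mm thick, from 100 to 220 mm from the axis, mid-height at 78 mm
- zone_heat: the hot place on the hob's glass: bright red-orange ring, inner diameter 164 mm, outer 184 mm, around a dark red disc, flush on the glass. Origin: its centre, at the glass surface (60 mm above the table). It may be the left or the right place of the hob; the two centres are 220 mm apart along the hob's y
- zone_rest: the cool rest place on the hob's glass: thin white ring, 176 mm outer diameter (and a small white ring inside it), flush on the glass, 220 mm beside the heat ring. Origin: its centre, at the glass surface
- hob: fixed two-zone hob, steel box with a black glass top, 290 mm deep (its x), 480 mm wide (its y), top 60 mm above the table, two black dials on its front face. Origin: centre of its underside. The two rings are 20 mm behind its centre (+x), 110 mm to either side (y). The glass is flat from edge to edge
- case: fixed dark blue case with aluminium edges, the bobbin store: 180 mm deep (its x), 250 mm wide (its y); body 70 mm high, the lid adds 50 mm. Origin: centre of its underside; its front (-x) faces the robot. Walls and floor 4 mm. Three dividers 2 mm thick, to 34 mm above the table, at y = -56, 0, 56 mm make four cells side by side, at most one bobbin in each
- lid (a joint): angle of the case's lid, rad: 0 shut, grows as its front edge rises; stop at 1.9. It turns about lid_hinge. The hinge is stiff (0.35 N m), so the lid stays where it is left; lifting at the handle takes about 4 to 5 N. While the latch is closed the lid cannot be raised. From about 1.65 rad the case is clear from above
- lid_hinge (a point): middle of the lid's hinge axis: on the case, 90 mm behind its centre, 70 mm above the table. The axis runs along the case's y; orientation as the case's
- lid_handle (a point): middle of the round grey bar handle on top of the lid: 12 mm in diameter, 90 mm long along the case's y, its axis 30 mm above the lid's top (150 mm above the table when shut) and 130 mm in front of the hinge axis, held by a post at each end. It moves with the lid. The lid's rim runs 180 mm in front of the hinge axis
- lever (a joint): angle of the draw latch's lever, rad: 0 closed, upright against the lid's front; grows as its tip swings out towards the robot, then down; stop at 2.6 (hanging). It resists (0.15 N m, 3 N at the tip) up to about 0.4 rad, then is past centre; by about 1 rad the hook, a steel loop, drops from its keeper; let go there, the lever falls open by its weight
- lever_tip (a point): middle of the lever's red thumb tab: 24 mm wide (along the case's y), 22 mm tall and 5 mm thick when closed, its top edge 11 mm above this point. Closed, it stands 129 mm above the table, 15 mm in front of the lid's front face. 45 mm from the lever's hinge axis
- lever_hinge (a point): middle of the lever's hinge axis, along the case's y, 14 mm in front of the lid's front face and 14 mm above the lid's lower edge; moves with the lid
- bobbin1: bobbin wound with cream yarn, orange flanges: upright cylinder 42 mm in diameter, 55 mm tall, 45 g. Origin: centre of its lower end, z up along its axis. Starts upright in a cell of the case, on the case floor 4 mm above the table. Some of the four may be absent
- bobbin2: bobbin wound with cream yarn, orange flanges: upright cylinder 42 mm in diameter, 55 mm tall, 45 g. Origin: centre of its lower end, z up along its axis. Starts upright in a cell of the case, on the case floor 4 mm above the table. Some of the four may be absent
- bobbin3: bobbin wound with cream yarn, orange flanges: upright cylinder 42 mm in diameter, 55 mm tall, 45 g. Origin: centre of its lower end, z up along its axis. Starts upright in a cell of the case, on the case floor 4 mm above the table. Some of the four may be absent
- bobbin4: bobbin wound with cream yarn, orange flanges: upright cylinder 42 mm in diameter, 55 mm tall, 45 g. Origin: centre of its lower end, z up along its axis. Starts upright in a cell of the case, on the case floor 4 mm above the table. Some of the four may be absent
- cone_white: leave alone: white thread cone with yellow top, 68 mm wide, 143 mm tall. Origin: centre of its underside
- cone_black: leave alone: black thread cone, 52 mm wide, 112 mm tall, behind between hob and case. Origin: centre of its underside
- tape: leave alone: yellow tape measure, 60 mm wide, 20 mm high, on the table in front, between hob and case. Origin: centre of its underside
- pot_lid: leave alone: the pot's steel lid, 168 mm wide, black knob to 44 mm, lying on the table in front of the hob. Origin: centre of its underside
- bottle: leave alone: bottle with yellow label, 60 mm wide, 170 mm tall, left of the hob. Origin: centre of its underside
- tweezers: leave alone: steel tweezers, 140 mm long, 8 mm high, lying on the table in front of the case. Origin: its middle, on the table

How it is judged:
By the outcome, as a careful person would: the job done as asked, in the order asked, and still so for the second after the job is handed in, with the robot touching nothing.
Of bobbin1, bobbin2, bobbin3, bobbin4 only 2 to 4 are there at a start; the rules pass over those that are not, and their reading is None.
At some moment in a run one of pot may be knocked a few centimetres aside while the robot is not near it.
It also fails if it takes over 210 s, if anything falls off the work surface, if the arm or the gripper's body presses on something with over 40 N, if the wrist force passes 120 N, or if a joint passes its speed limit or range.

## Working session

There is one attempt and no reset: what is moved stays moved. The work goes in short steps, Python scripts to look and compute and a tool call to move; the robot and the scene stay as the last step left them, time stands still between calls to the robot, and variables do not carry over. Pictures are saved under pics/ and viewed, at most 14 in all, crops included, and the job is handed in when it is done.

Besides the shell and the picture viewer there is one more tool, called after ">>>" by a JSON object that holds its "method" and its "body". play_rows: Moves the arm, as the interface text tells. Shift numbers are shares of 20 mm and turn numbers shares of 0.15 rad, none past 1 either way. Its arguments: {"type":"object","properties":{"gripper":{"type":"array","items":{"type":"number"}},"offset":{"type":"array","items":{"type":"array","items":{"type":"number","minimum":-1,"maximum":1}}},"dr":{"type":"array","items":{"type":"array","items":{"type":"number","minimum":-1,"maximum":1}}},"squeeze":{"type":"number"}},"required":["gripper","offset","dr"]}

```bash
mkdir -p pics; cat > h.py <<'E'
import numpy as np, cv2
from cell import ctrl, grab_frame, models
def ray(f,uv):
    R=cv2.Rodrigues(np.array(f["rvec"],float))[0]; t=np.array(f["tvec"],float).ravel()
    d=R.T@np.linalg.inv(np.array(f["K"]))@np.array([uv[0],uv[1],1.0]); return -R.T@t,d
def at_z(f,uv,z):
    c,d=ray(f,uv); return c+d*(z-c[2])/d[2]
def proj(f,p):
    return cv2.projectPoints(np.array(p,float).reshape(-1,1,3),np.array(f["rvec"],float),np.array(f["tvec"],float),np.array(f["K"],float),None)[0].reshape(-1,2)
def save(f,n): cv2.imwrite(f"pics/{n}.png",cv2.cvtColor(f["image"],cv2.COLOR_RGB2BGR))
E
python3 - <<'E'
from h import *
np.set_printoptions(precision=3,suppress=True)
F={n:grab_frame(n) for n in("side","top")}
for n,f in F.items():
    save(f,n+"0"); print(n,ray(f,(320,240))[0])
Z=dict(pot=.06,zone_heat=.06,zone_rest=.06,hob=0,case=0,lid_handle=.15,lever_tip=.129,lid_hinge=.07,cone_white=0,cone_black=0,tape=0,pot_lid=0,bottle=0,tweezers=0)
for q,z in Z.items():
    for n,f in F.items():
        r=models.place_of(q,n)[:1]
        for a in r: print(q,n,round(a["p"],2),np.array(a["location"]),at_z(f,a["location"],z))
s=ctrl.state();print(s["position"],s["tool_rot"])
E
```

```text
side [ 0.114 -0.928  1.125]
top [0.385 0.008 1.444]
pot side 0.78 [319.8 228.2] [0.582 0.108 0.06 ]
zone_heat side 0.28 [240.7 172.7] [0.474 0.436 0.06 ]
zone_rest side 0.7 [276.3 186.6] [0.545 0.326 0.06 ]
zone_rest top 0.9 [210.3 232. ] [0.546 0.311 0.06 ]
hob side 0.67 [296.2 228.6] [0.548 0.195 0.   ]
hob top 0.8 [254.7 236.3] [0.543 0.202 0.   ]
case side 0.89 [379.2 371.6] [ 0.525 -0.321  0.   ]
case top 0.75 [443.8 247. ] [ 0.523 -0.317  0.   ]
lid_handle side 0.6 [360.6 337.8] [ 0.476 -0.315  0.15 ]
lid_handle top 0.9 [458.  258.5] [ 0.482 -0.318  0.15 ]
lever_tip side 0.73 [379.4 372.2] [ 0.478 -0.392  0.129]
cone_white side 0.96 [398.2 236.6] [0.79  0.037 0.   ]
cone_white top 0.6 [317.5 154.8] [0.775 0.034 0.   ]
cone_black side 0.78 [405.5 262. ] [ 0.757 -0.056  0.   ]
cone_black top 0.7 [347.6 167. ] [ 0.742 -0.051  0.   ]
tape side 0.73 [277.  317.4] [ 0.377 -0.075  0.   ]
tape top 0.58 [352.5 296.6] [ 0.384 -0.069  0.   ]
pot_lid side 0.8 [196.4 235.9] [0.284 0.295 0.   ]
pot_lid top 0.75 [318.9 149.8] [0.79 0.03 0.  ]
bottle side 0.93 [241.1 173.8] [0.494 0.507 0.   ]
bottle top 0.94 [138.3 253.3] [0.491 0.52  0.   ]
tweezers side 0.73 [348.1 464.9] [ 0.363 -0.481  0.   ]
tweezers top 0.57 [508.  307.9] [ 0.362 -0.489  0.   ]
[ 0.146 -0.504  0.256] [[ 0.961  0.278  0.   ]
 [ 0.278 -0.961 -0.   ]
 [-0.     0.    -1.   ]]
```

View pics/top0.png

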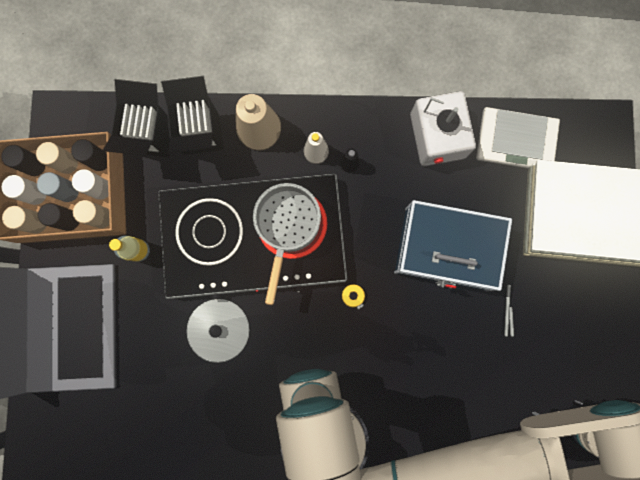

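View pics/side0.png

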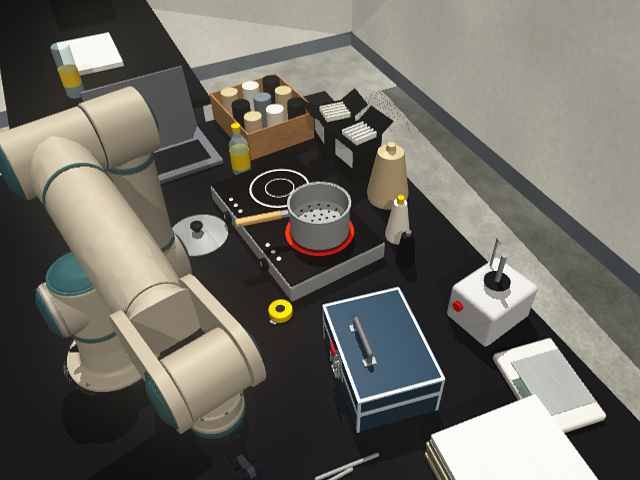

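The top view shows the pot at about (287,217), a little off the red ring, with its handle pointing to (270,302). The rest ring is at (210,232) and the closed case at (455,245), with its latch at (447,285).

```bash
cat >> h.py <<'E'
def rect(f,z,x0,x1,y0,y1,s=1000):
    # image: rows = x, cols = y (m*s); returns warped
    W,H=int((y1-y0)*s),int((x1-x0)*s)
    w=np.array([[x0,y0,z],[x0,y1,z],[x1,y1,z],[x1,y0,z]]); p=proj(f,w).astype(np.float32)
    return cv2.warpPerspective(f["image"],cv2.getPerspectiveTransform(p,np.float32([[0,0],[W,0],[W,H],[0,H]])),(W,H),flags=cv2.INTER_LINEAR)
def potfit(f,z=.155,R=.080,g=(.570,.1),rng=.12,rr=.004):
    x0,y0=g[0]-rng-R,g[1]-rng-R
    im=cv2.cvtColor(rect(f,z,x0,g[0]+rng+R,y0,g[1]+rng+R),cv2.COLOR_RGB2GRAY)
    c=cv2.HoughCircles(im,cv2.HOUGH_GRADIENT,1,20,param1=120,param2=12,minRadius=int((R-rr)*1000),maxRadius=int((R+rr)*1000))
    return [] if c is None else [(x0+v/1000,y0+u/1000,r) for u,v,r in c[0][:3]]
def quad(mask,f,z):
    c=max(cv2.findContours(mask.astype(np.uint8),0,2)[0],key=cv2.contourArea)
    P=np.array([at_z(f,p,z)[:2] for p in cv2.convexHull(c)[:,0]])
    return cv2.minAreaRect((P*1000).astype(np.float32))
E
python3 - <<'E'
from h import *
np.set_printoptions(precision=3,suppress=True)
F={n:grab_frame(n) for n in("top","side")}
f=F["top"]
for n in F:
    print(n,"pot",np.array(potfit(F[n])))
print("rest",np.array(potfit(f,.06,.088,(.546,.311),.03,.003)))
for q,z in(("hob",.06),("case",.12),("lid",.12)):
    for o in models.outline_of(q,"top")[:1]: print(q,o["p"],quad(o["pixels"],f,z))
# red ring
hsv=cv2.cvtColor(rect(f,.06,.40,.70,-.05,.25),cv2.COLOR_RGB2HSV)
m=((hsv[...,0]<12)|(hsv[...,0]>172))&(hsv[...,1]>180)&(hsv[...,2]>130)
v,u=np.nonzero(m);print("red ext x",.4+v.min()/1e3,.4+v.max()/1e3,"y",-.05+u.min()/1e3,-.05+u.max()/1e3)
for n in F: print(n,[ (o["p"],o["location"]) for o in models.place_of("pot",n)[:2]])
for p in((270,302),(275,254)): print("handle",at_z(f,p,.14))
im=rect(f,.12,.3,.75,-.5,.55,700); cv2.imwrite("pics/r.png",im[::-1,::-1,::-1])
E
```

```text
top pot [[ 0.577  0.105 83.4  ]
 [ 0.558  0.087 82.3  ]
 [ 0.536  0.292 80.7  ]]
side pot [[ 0.581  0.107 82.3  ]
 [ 0.535  0.008 83.4  ]
 [ 0.51   0.205 76.8  ]]
rest [[ 0.548  0.315 88.2  ]]
hob 0.69 ((533.246337890625, 203.01812744140625), (303.0650634765625, 476.0248718261719), 6.727869510650635)
case 0.82 ((512.43505859375, -310.603759765625), (270.02947998046875, 200.32215881347656), 80.40675354003906)
lid 0.91 ((511.502685546875, -314.1683349609375), (260.36273193359375, 203.15550231933594), 80.2717514038086)
red ext x 0.48100000000000004 0.634 y 0.005999999999999998 0.175
top [(0.9, [291.0, 222.7])]
side [(0.76, [319.3, 226.8]), (0.25, [334.6, 360.0])]
handle [0.367 0.14  0.14 ]
handle [0.485 0.131 0.14 ]
```

View pics/r.png

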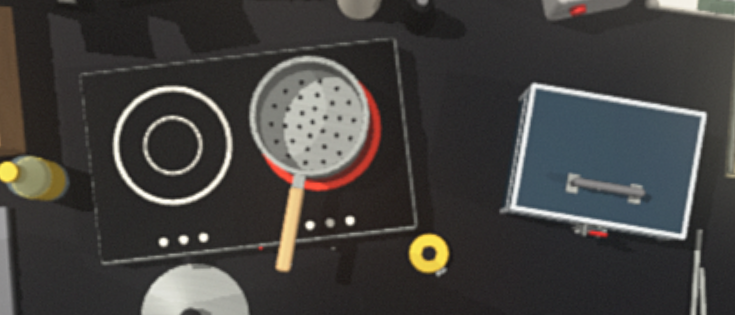

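The rectified view confirms the estimates:

| Item | World position (m) |
|---|---|
| Pot | about (.579, .106) |
| Pot handle tip | (.367, .14) |
| Rest ring | (.548, .315) |
| Heat ring | (.574, .0965) |

Next I move above the pot handle.

>>> {"method": "play_rows", "body": {"gripper": [0,0,0,0,0,0,0,0], "offset": [[0,0,0],[0,0,0],[0,0,0],[0.48,-0.98,0],[0.48,-0.98,0],[0.48,-0.98,0],[0.48,-0.98,0],[0.48,-0.98,0]], "dr": [[0,0,0.98],[0,0,0.98],[0,0,0.98],[0,0,0],[0,0,0],[0,0,0],[0,0,0],[0,0,0]]}}

```text
t: 2.85
position: [0.2098, -0.4139, 0.2565]
tool_rot: [[0.987, -0.158, 0.0], [-0.158, -0.987, -0.0], [0.0, 0.0, -1.0]]
wrist_force: [0.2, -0.3, 0.1]
gripper_width: 1.006
gripper_force: 0.0
```

>>> {"method": "play_rows", "body": {"gripper": [0,0,0,0,0,0,0,0], "offset": [[0.48,-0.98,0],[0.48,-0.98,0],[0.48,-0.98,0],[0.48,-0.98,0],[0.48,-0.98,0],[0.48,-0.98,0],[0.48,-0.98,0],[0.48,-0.98,0]], "dr": [[0,0,0],[0,0,0],[0,0,0],[0,0,0],[0,0,0],[0,0,0],[0,0,0],[0,0,0]]}}

```text
t: 3.85
position: [0.3102, -0.2711, 0.2564]
tool_rot: [[0.987, -0.158, 0.0], [-0.158, -0.987, -0.0], [0.0, 0.0, -1.0]]
wrist_force: [-0.6, 0.2, 0.1]
gripper_width: 1.003
gripper_force: 0.0
```

>>> {"method": "play_rows", "body": {"gripper": [0,0,0,0,0,0,0,0], "offset": [[0.48,-0.98,0],[0.48,-0.98,0],[0.48,-0.98,0],[0.48,-0.98,0],[0.05,-1,0],[0.05,-1,0],[0.05,-1,0],[0.05,-1,0]], "dr": [[0,0,0],[0,0,0],[0,0,0],[0,0,0],[0,0,0],[0,0,0],[0,0,0],[0,0,0]]}}

```text
t: 4.85
position: [0.3766, -0.1214, 0.2564]
tool_rot: [[0.987, -0.158, 0.0], [-0.158, -0.987, -0.0], [0.0, 0.0, -1.0]]
wrist_force: [-0.2, 0.4, -0.7]
gripper_width: 0.999
gripper_force: 0.0
```

>>> {"method": "play_rows", "body": {"gripper": [0,0,0,0,0,0,0,0], "offset": [[0.05,-1,0],[0.05,-1,0],[0.05,-1,0],[0.05,-1,0],[0.05,-1,0],[0.05,-1,0],[0.05,-1,0],[0.05,-1,0]], "dr": [[0,0,0],[0,0,0],[0,0,0],[0,0,0],[0,0,0],[0,0,0],[0,0,0],[0,0,0]]}}

```text
t: 5.85
position: [0.4095, 0.0352, 0.2564]
tool_rot: [[0.987, -0.158, 0.0], [-0.158, -0.987, -0.0], [0.0, 0.0, -1.0]]
wrist_force: [-0.6, 0.0, 0.0]
gripper_width: 0.998
gripper_force: 0.0
```

>>> {"method": "play_rows", "body": {"gripper": [0,0,0,0,0,0], "offset": [[0.05,-1,0],[0.05,-1,0],[0.05,-1,0],[0.05,-1,0],[0.05,-0.9,0],[0,0,0]], "dr": [[0,0,0],[0,0,0],[0,0,0],[0,0,0],[0,0,0],[0,0,0]]}}

```text
t: 6.6
position: [0.4301, 0.1309, 0.2562]
tool_rot: [[0.988, -0.157, -0.0], [-0.157, -0.988, -0.0], [-0.0, 0.0, -1.0]]
wrist_force: [0.2, -0.3, 0.1]
gripper_width: 1.007
gripper_force: 0.0
```

```bash
cat >> h.py <<'E'
def go(x,y,z,yaw=None):
    """needed shift in tool units (of 20mm) now; yaw (world, of tool x) turn units"""
    s=ctrl.state(); R=np.array(s["tool_rot"]); p=np.array(s["position"])
    o=dict(d=(R.T@(np.array([x,y,z])-p)/.02).round(2))
    if yaw is not None: o["dyaw_units"]=round(-(yaw-np.arctan2(R[1,0],R[0,0]))/.15,2)
    return o
def st():
    s=ctrl.state();R=np.array(s["tool_rot"])
    print("t",round(s["t"],2),"p",np.round(s["position"],4),"yaw",round(float(np.arctan2(R[1,0],R[0,0])),3),"zax",R[:,2].round(3),"F",np.round(s["wrist_force"],1),"w",round(s["gripper_width"],3),"gf",s["gripper_force"])
E
python3 - <<'E'
from h import *
st()
F={n:grab_frame(n) for n in("top","side")}
for n in F: save(F[n],n+"1"); print(np.round(potfit(F[n],g=(.579,.106),rng=.03),3))
print(go(.431,.130,.144,-.159))
E
```

```text
t 6.6 p [0.4301 0.1309 0.2562] yaw -0.157 zax [-0. -0. -1.] F [ 0.2 -0.3  0.1] w 1.007 gf 0.0
[[ 0.579  0.106 83.4  ]
 [ 0.56   0.088 82.3  ]]
[[ 0.582  0.108 83.4  ]]
{'d': array([ 0.04, -0.02,  5.61]), 'dyaw_units': np.float64(0.0)}
```

View pics/side1.png

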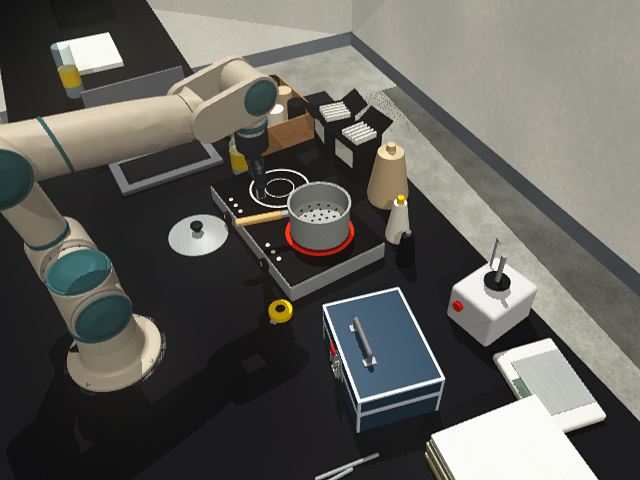

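The gripper hangs above the handle near (260,185), and the pot has not moved. I descend and grip.

>>> {"method": "play_rows", "body": {"gripper": [0,0,0,0,0,0,0,0], "offset": [[0,0,0.93],[0,0,0.93],[0,0,0.93],[0,0,0.93],[0,0,0.93],[0,0,0.93],[0,0,0],[0,0,0]], "dr": [[0,0,0],[0,0,0],[0,0,0],[0,0,0],[0,0,0],[0,0,0],[0,0,0],[0,0,0]]}}

```text
t: 7.7
position: [0.4304, 0.1296, 0.1449]
tool_rot: [[0.987, -0.159, 0.0], [-0.159, -0.987, -0.0], [0.0, -0.0, -1.0]]
wrist_force: [-0.3, 0.1, 0.5]
gripper_width: 1.001
gripper_force: 0.0
```

>>> {"method": "play_rows", "body": {"gripper": [1,1,1,1,1,1,1,1], "offset": [[0,0,0],[0,0,0],[0,0,0],[0,0,0],[0,0,0],[0,0,0],[0,0,0],[0,0,0]], "dr": [[0,0,0],[0,0,0],[0,0,0],[0,0,0],[0,0,0],[0,0,0],[0,0,0],[0,0,0]], "squeeze": 35}}

```text
t: 8.7
position: [0.4304, 0.1299, 0.1449]
tool_rot: [[0.987, -0.159, 0.0], [-0.159, -0.987, -0.0], [0.0, -0.0, -1.0]]
wrist_force: [-2.5, -0.4, 4.8]
gripper_width: 0.229
gripper_force: 38.4
```

```bash
python3 - <<'E'
from h import *
st()
F={n:grab_frame(n) for n in("top","side")}
for n in F: print(np.round(potfit(F[n],g=(.579,.106),rng=.03),3))
R=np.array(ctrl.state()["tool_rot"]); print(R.T@np.array([-.032,.209,0])/.02)
E
```

```text
t 8.7 p [0.4304 0.1299 0.1449] yaw -0.159 zax [ 0. -0. -1.] F [-2.5 -0.4  4.8] w 0.229 gf 38.41367304325104
[[ 0.579  0.104 83.4  ]
 [ 0.56   0.088 83.4  ]]
[[ 0.582  0.108 83.4  ]]
[-3.23683755e+00 -1.00640639e+01 -6.32167426e-04]
```

>>> {"method": "play_rows", "body": {"gripper": [1,1,1,1,1,1,1,1], "offset": [[-0.1,-0.3,0],[-0.2,-0.6,0],[-0.2,-0.7,0],[-0.2,-0.7,0],[-0.2,-0.7,0],[-0.2,-0.7,0],[-0.2,-0.7,0],[-0.2,-0.7,0]], "dr": [[0,0,0],[0,0,0],[0,0,0],[0,0,0],[0,0,0],[0,0,0],[0,0,0],[0,0,0]]}}

```text
t: 9.8
position: [0.4174, 0.2346, 0.1446]
tool_rot: [[0.987, -0.16, 0.001], [-0.16, -0.987, -0.003], [0.002, 0.003, -1.0]]
wrist_force: [1.8, -7.1, 3.6]
gripper_width: 0.227
gripper_force: 39.8
```

>>> {"method": "play_rows", "body": {"gripper": [1,1,1,1,1,1,1,1], "offset": [[-0.3,-0.7,0],[-0.3,-0.7,0],[-0.3,-0.7,0],[-0.3,-0.7,0],[-0.3,-0.7,0],[-0.2,-0.7,0],[-0.1,-0.5,0],[0,0,0]], "dr": [[0,0,0],[0,0,0],[0,0,0],[0,0,0],[0,0,0],[0,0,0],[0,0,0],[0,0,0]]}}

```text
t: 10.8
position: [0.3968, 0.3338, 0.1447]
tool_rot: [[0.987, -0.158, 0.002], [-0.158, -0.987, -0.001], [0.002, 0.0, -1.0]]
wrist_force: [3.3, -1.9, 3.1]
gripper_width: 0.227
gripper_force: 38.3
```

```bash
python3 - <<'E'
from h import *
st()
F={n:grab_frame(n) for n in("top","side")}
for n in F: save(F[n],n+"2"); print(np.round(potfit(F[n],g=(.547,.315),rng=.04),3))
for n in F: print([at_z(F[n],o["location"],.06) for o in models.place_of("pot",n)[:1]])
E
```

```text
t 10.8 p [0.3968 0.3338 0.1447] yaw -0.159 zax [ 0.002 -0.001 -1.   ] F [ 3.3 -1.9  3.1] w 0.227 gf 38.31624984741211
[[ 0.544  0.308 83.4  ]
 [ 0.533  0.29  76.8  ]]
[[ 0.548  0.311 83.4  ]]
[array([0.5434064 , 0.30935799, 0.06      ])]
[array([0.55461617, 0.32345902, 0.06      ])]
```

View pics/top2.png

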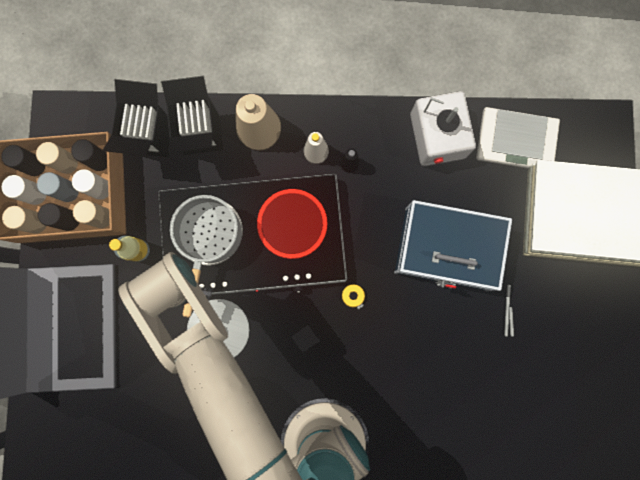

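The pot is on the rest ring, within about 5 mm, with the full red ring visible at (292,223). I nudge it a little, release and rise.

>>> {"method": "play_rows", "body": {"gripper": [1,1,0,0,0,0,0,0], "offset": [[0.12,-0.25,0],[0,0,0],[0,0,0],[0,0,0],[0,0,0],[0,0,-1],[0,0,-1],[0,0,-1]], "dr": [[0,0,0],[0,0,0],[0,0,0],[0,0,0],[0,0,0],[0,0,0],[0,0,0],[0,0,0]]}}

```text
t: 12.0
position: [0.3992, 0.3384, 0.2051]
tool_rot: [[0.987, -0.158, -0.0], [-0.158, -0.987, -0.0], [-0.0, 0.0, -1.0]]
wrist_force: [0.2, -0.3, -0.5]
gripper_width: 1.0
gripper_force: 0.0
```

>>> {"method": "play_rows", "body": {"gripper": [0,0,0,0,0,0,0,0], "offset": [[0,0,-1],[0,0,-1],[0,0.5,-1],[0,1,0],[0,1,0],[0,1,0],[0,1,0],[0,1,0]], "dr": [[0,0,0],[0,0,0],[0,0,0],[0,0,0],[0,0,0],[0,0,0],[0,0,0],[0,0,0]]}}

```text
t: 13.0
position: [0.3817, 0.2293, 0.2645]
tool_rot: [[0.987, -0.158, -0.0], [-0.158, -0.987, 0.0], [-0.0, -0.0, -1.0]]
wrist_force: [0.2, -0.5, 0.8]
gripper_width: 1.006
gripper_force: 0.0
```

```bash
python3 - <<'E'
from h import *
np.set_printoptions(precision=3,suppress=True)
st()
F={n:grab_frame(n) for n in("top","side")}
for n in F:
    f=F[n]; save(f,n+"3"); print(n,np.round(potfit(f,g=(.547,.315),rng=.04),3))
    hsv=cv2.cvtColor(rect(f,.06,.40,.70,-.05,.25),cv2.COLOR_RGB2HSV)
    m=((hsv[...,0]<12)|(hsv[...,0]>172))&(hsv[...,1]>150)&(hsv[...,2]>70)
    c=max(cv2.findContours(m.astype(np.uint8),0,2)[0],key=cv2.contourArea); (u,v),r=cv2.minEnclosingCircle(c); print("heat",.4+v/1e3,-.05+u/1e3,r, cv2.fitEllipse(c))
    for q in("lid_handle","lever_tip","lever_hinge","lid_hinge","case"): print(q,[(round(o["p"],2),np.array(o["location"])) for o in models.place_of(q,n)[:2]])
# triangulate handle via joint use
def tri(a,b):
    (c1,d1),(c2,d2)=ray(F["top"],a),ray(F["side"],b)
    A=np.stack([d1,-d2],1);s=np.linalg.lstsq(A,c2-c1,rcond=None)[0];return (c1+d1*s[0]+c2+d2*s[1])/2
for q in("lid_handle","lever_tip"):
    a,b=models.place_of(q,"top"),models.place_of(q,"side")
    if a and b: print("tri",q,tri(a[0]["location"],b[0]["location"]))
im=rect(F["top"],.12,.35,.65,-.5,-.12,1700)
cv2.imwrite("pics/case.png",im[::-1,::-1,::-1])
E
```

```text
t 13.0 p [0.382 0.229 0.265] yaw -0.159 zax [-0.  0. -1.] F [ 0.2 -0.5  0.8] w 1.006 gf 0.0
top [[ 0.548  0.312 82.3  ]
 [ 0.54   0.292 77.9  ]]
heat 0.5734349975585937 0.09700027465820311 94.7705078125 ((147.00930786132812, 173.33351135253906), (187.2520751953125, 188.04151916503906), 129.16859436035156)
lid_handle [(0.74, array([458.2, 261.7]))]
lever_tip [(0.48, array([450.8, 287.8]))]
lever_hinge [(0.65, array([445. , 285.4]))]
lid_hinge []
case [(0.89, array([445.7, 250.7])), (0.71, array([505.1, 305.8]))]
side [[ 0.55   0.316 83.4  ]
 [ 0.514  0.203 76.8  ]]
heat 0.5766694946289063 0.10066525268554687 95.8929214477539 ((150.80929565429688, 176.4818878173828), (185.9380340576172, 189.6866912841797), 117.36567687988281)
lid_handle [(0.95, array([360.8, 338.5])), (0.71, array([242.1, 173.3]))]
lever_tip [(0.46, array([331. , 347.3]))]
lever_hinge [(0.89, array([332. , 360.3]))]
lid_hinge []
case [(0.62, array([379.8, 371.8])), (0.48, array([335.5, 361.7]))]
tri lid_handle [ 0.474 -0.318  0.152]
tri lever_tip [ 0.412 -0.302  0.141]
```

View pics/case.png

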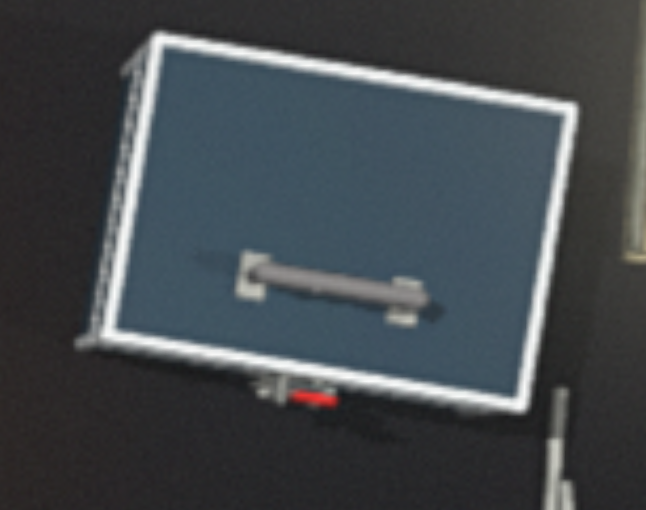

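Top view: the pot sits on the rest ring at (.548,.312) and the heat ring centre is at about (.5735,.097). The case corners give its centre at (.519,-.320) with yaw -.173. The bar handle is at about (.480,-.313) and the red tab, at crop pixel (314,398), is at about (.4165,-.304). I go to the latch with the fingers shut.

>>> {"method": "play_rows", "body": {"gripper": [1,1,1,1,1,1,1,1], "offset": [[0.26,0.96,0],[0.26,0.96,0],[0.26,0.96,0],[0.26,0.96,0],[0.26,0.96,0],[0.26,0.96,0],[0.26,0.96,0],[0.26,0.96,0]], "dr": [[0,0,0.09],[0,0,0],[0,0,0],[0,0,0],[0,0,0],[0,0,0],[0,0,0],[0,0,0]]}}

```text
t: 14.8
position: [0.3969, 0.0707, 0.2648]
tool_rot: [[0.985, -0.172, 0.0], [-0.172, -0.985, -0.0], [0.0, 0.0, -1.0]]
wrist_force: [-0.2, -0.5, -0.5]
gripper_width: 0.003
gripper_force: 0.0
```

>>> {"method": "play_rows", "body": {"gripper": [1,1,1,1,1,1,1,1], "offset": [[0.26,0.96,0],[0.26,0.96,0],[0.26,0.96,0],[0.26,0.96,0],[0.26,0.96,0],[0.26,0.96,0],[0.26,0.96,0],[0.26,0.96,0]], "dr": [[0,0,0],[0,0,0],[0,0,0],[0,0,0],[0,0,0],[0,0,0],[0,0,0],[0,0,0]]}}

```text
t: 15.8
position: [0.4114, -0.0878, 0.2647]
tool_rot: [[0.985, -0.172, 0.0], [-0.172, -0.985, -0.0], [0.0, 0.0, -1.0]]
wrist_force: [0.6, -0.1, -0.0]
gripper_width: 0.004
gripper_force: 0.0
```

>>> {"method": "play_rows", "body": {"gripper": [1,1,1,1,1,1,1,1], "offset": [[0.26,0.96,0],[0.26,0.96,0],[0.26,0.96,0],[0.26,0.96,0],[0.26,0.96,0],[0.26,0.96,0],[0.26,0.96,0],[0.26,0.96,0]], "dr": [[0,0,0],[0,0,0],[0,0,0],[0,0,0],[0,0,0],[0,0,0],[0,0,0],[0,0,0]]}}

```text
t: 16.8
position: [0.4261, -0.2469, 0.2646]
tool_rot: [[0.985, -0.172, -0.0], [-0.172, -0.985, -0.0], [-0.0, 0.0, -1.0]]
wrist_force: [-0.2, 0.8, -0.3]
gripper_width: 0.001
gripper_force: 0.0
```

>>> {"method": "play_rows", "body": {"gripper": [1,1,1,1,1], "offset": [[0.26,0.96,0],[0.26,0.96,0],[0.26,0.8,1],[0,0,1],[0,0,0]], "dr": [[0,0,0],[0,0,0],[0,0,0],[0,0,0],[0,0,0]]}}

```text
t: 17.42
position: [0.4315, -0.3021, 0.223]
tool_rot: [[0.985, -0.172, -0.003], [-0.172, -0.985, 0.002], [-0.003, -0.002, -1.0]]
wrist_force: [-0.1, -0.4, 0.2]
gripper_width: 0.0
gripper_force: 0.0
```

```bash
python3 - <<'E'
from h import *
st(); print("tips",ctrl.tips_ahead, go(.438,-.307,.150,-.173))
F={n:grab_frame(n) for n in("top","side")}
for n in F: save(F[n],n+"4")
cv2.imwrite("pics/s4c.png",cv2.resize(F["side"]["image"][270:450,250:470,::-1],None,fx=3,fy=3,interpolation=cv2.INTER_CUBIC))
for p in ((.4165,-.304,.129),(.4315,-.3047,.12)): print(proj(F["side"],p),proj(F["top"],p))
E
```

```text
t 17.43 p [ 0.4315 -0.3021  0.223 ] yaw -0.173 zax [-0.003  0.002 -1.   ] F [-0.1 -0.4  0.2] w 0.0 gf 0.0
tips 0.025 {'d': array([0.38, 0.19, 3.65]), 'dyaw_units': np.float64(-0.0)}
[[332.34558885 350.62431767]] [[450.58168082 285.24144546]]
[[338.98327675 350.71323197]] [[449.96780564 279.27751777]]
```

View pics/s4c.png

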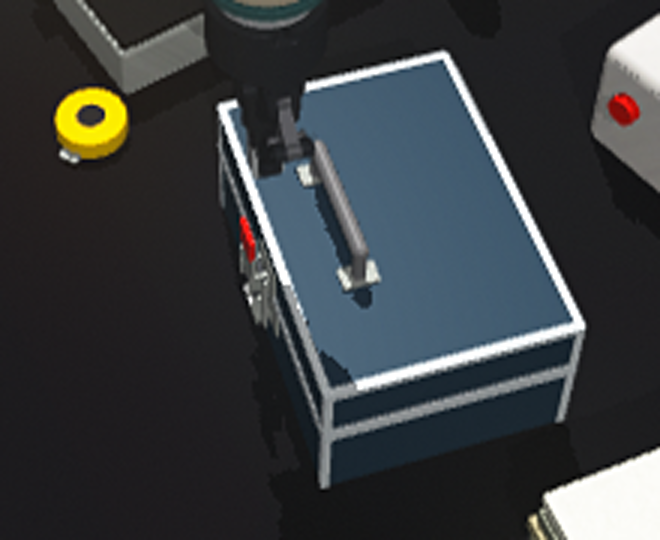

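The tab in the crop at (247,238) matches the prediction to 1 px. I lower the fingers behind it and push out and down.

>>> {"method": "play_rows", "body": {"gripper": [1,1,1,1,1,1], "offset": [[0.4,0.2,0.9],[0,0,0.95],[0,0,0.9],[0,0,0.9],[0,0,0],[0,0,0]], "dr": [[0,0,0],[0,0,0],[0,0,0],[0,0,0],[0,0,0],[0,0,0]]}}

```text
t: 18.27
position: [0.4394, -0.3074, 0.1523]
tool_rot: [[0.985, -0.172, 0.001], [-0.172, -0.985, -0.001], [0.001, 0.001, -1.0]]
wrist_force: [0.2, -0.7, -1.0]
gripper_width: -0.001
gripper_force: 0.0
```

>>> {"method": "play_rows", "body": {"gripper": [1,1,1,1,1,1,1,1], "offset": [[-0.4,0,0],[-0.4,0,0],[-0.4,0,0],[-0.3,0,0],[-0.4,0,0.4],[-0.3,0,0.4],[-0.2,0,0.4],[-0.5,0,0]], "dr": [[0,0,0],[0,0,0],[0,0,0],[0,0,0],[0,0,0],[0,0,0],[0,0,0],[0,0,0]]}}

```text
t: 19.27
position: [0.3813, -0.2968, 0.1265]
tool_rot: [[0.985, -0.172, -0.002], [-0.172, -0.985, 0.001], [-0.002, -0.001, -1.0]]
wrist_force: [-0.7, 0.5, 0.2]
gripper_width: 0.001
gripper_force: 0.0
```

>>> {"method": "play_rows", "body": {"gripper": [1,1,1,1], "offset": [[-0.2,0,0.4],[-0.2,0,0.4],[0,0,0],[0,0,0]], "dr": [[0,0,0],[0,0,0],[0,0,0],[0,0,0]]}}

```text
t: 19.77
position: [0.3744, -0.2959, 0.1119]
tool_rot: [[0.985, -0.172, 0.0], [-0.172, -0.985, -0.0], [0.0, 0.0, -1.0]]
wrist_force: [-0.2, 0.5, -0.8]
gripper_width: 0.002
gripper_force: 0.0
```

```bash
python3 - <<'E'
from h import *
st()
F={n:grab_frame(n) for n in("top","side")}
cv2.imwrite("pics/s5c.png",np.hstack([cv2.resize(F["side"]["image"][310:420,290:390,::-1],(400,440)),cv2.resize(F["top"]["image"][220:330,400:500,::-1],(400,440))]))
E
```

```text
t 19.77 p [ 0.3744 -0.2959  0.1119] yaw -0.173 zax [ 0. -0. -1.] F [-0.2  0.5 -0.8] w 0.002 gf 0.0
```

View pics/s5c.png

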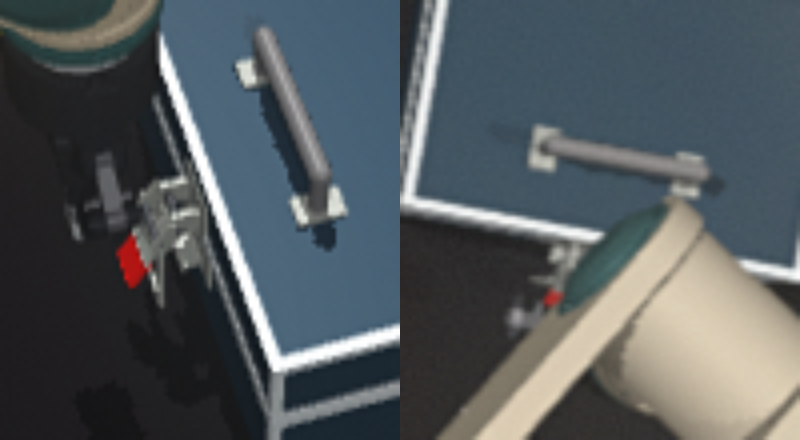

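The lever is well open in both views. I rise, move over the bar and turn the tool 90°.

>>> {"method": "play_rows", "body": {"gripper": [1,1,1,1,1,1,1,1], "offset": [[-0.2,0,-1],[0,0,-1],[0,0,-1],[1,0,-1],[1,0,-1],[1,0,-1],[1,0,-1],[1,0,0]], "dr": [[0,0,0],[0,0,0],[0,0,0],[0,0,0],[0,0,0],[0,0,0],[0,0,0],[0,0,0]]}}

```text
t: 20.88
position: [0.4701, -0.3128, 0.2541]
tool_rot: [[0.985, -0.172, 0.003], [-0.172, -0.985, -0.003], [0.004, 0.002, -1.0]]
wrist_force: [0.4, -0.6, -0.3]
gripper_width: -0.002
gripper_force: 0.0
```

>>> {"method": "play_rows", "body": {"gripper": [0.4,0.4,0.4,0.4,0.4,0.4,0.4,0.4], "offset": [[0.5,0,0],[0,0,0],[0,0,0],[0,0,0],[0,0,0],[0,0,0],[0,0,0],[0,0,0]], "dr": [[0,0,-0.95],[0,0,-0.95],[0,0,-0.95],[0,0,-0.95],[0,0,-0.95],[0,0,-0.95],[0,0,-0.95],[0,0,-0.95]]}}

```text
t: 21.88
position: [0.4788, -0.3141, 0.2519]
tool_rot: [[0.564, 0.826, 0.0], [0.826, -0.564, -0.0], [-0.0, 0.0, -1.0]]
wrist_force: [0.2, -1.0, -0.4]
gripper_width: 0.604
gripper_force: 0.0
```

>>> {"method": "play_rows", "body": {"gripper": [0.4,0.4,0.4,0.4,0.4], "offset": [[0,0,0],[0,0,0],[0,0,0],[0,0,0],[0,0,0]], "dr": [[0,0,-0.95],[0,0,-0.95],[0,0,-0.95],[0,0,0],[0,0,0]]}}

```text
t: 22.5
position: [0.4787, -0.314, 0.2518]
tool_rot: [[0.178, 0.984, 0.0], [0.984, -0.178, -0.0], [-0.0, 0.0, -1.0]]
wrist_force: [0.3, -0.0, 0.7]
gripper_width: 0.606
gripper_force: 0.0
```

```bash
python3 - <<'E'
from h import *
st(); print(go(.4785,-.314,.164,1.398))
f=grab_frame("side"); print([(o["p"],at_z(f,o["location"],.15)) for o in models.place_of("lid_handle","side")[:2]])
E
```

```text
t 22.5 p [ 0.4787 -0.314   0.2518] yaw 1.392 zax [ 0. -0. -1.] F [ 0.3 -0.   0.7] w 0.606 gf 0.0
{'d': array([ 0.  , -0.01,  4.39]), 'dyaw_units': np.float64(-0.04)}
[]
```

>>> {"method": "play_rows", "body": {"gripper": [0.4,0.4,0.4,0.4,0.4,0.4,0.4], "offset": [[0,0,0.9],[0,0,0.9],[0,0,0.9],[0,0,0.9],[0,0,0.9],[0,0,0],[0,0,0]], "dr": [[0,0,0],[0,0,0],[0,0,0],[0,0,0],[0,0,0],[0,0,0],[0,0,0]]}}

```text
t: 23.48
position: [0.4789, -0.3142, 0.1624]
tool_rot: [[0.175, 0.985, 0.001], [0.985, -0.175, -0.001], [-0.001, 0.001, -1.0]]
wrist_force: [-0.2, 0.7, 0.4]
gripper_width: 0.6
gripper_force: 0.0
```

>>> {"method": "play_rows", "body": {"gripper": [1,1,1,1,1,1], "offset": [[0,0,0],[0,0,0],[0,0,0],[0,0,0],[0,0,0],[0,0,0]], "dr": [[0,0,0],[0,0,0],[0,0,0],[0,0,0],[0,0,0],[0,0,0]], "squeeze": 30}}

```text
t: 24.22
position: [0.4817, -0.3147, 0.1629]
tool_rot: [[0.174, 0.985, 0.009], [0.985, -0.174, -0.004], [-0.002, 0.01, -1.0]]
wrist_force: [17.7, -4.8, -5.1]
gripper_width: 0.122
gripper_force: 30.9
```

```bash
python3 - <<'E'
from h import *
st()
# arc rows in units: ty = +case x (back), tz=-up
a0=np.arctan2(80,130);r=np.hypot(130,80)
th=np.linspace(0,1.1,19); b=-r*np.cos(a0+th); u=r*np.sin(a0+th)
print(np.stack([np.diff(b)/20,-np.diff(u)/20],1).round(2).tolist())
E
```

```text
t 24.23 p [ 0.4817 -0.3147  0.1629] yaw 1.396 zax [ 0.009 -0.004 -1.   ] F [17.7 -4.8 -5.1] w 0.122 gf 30.899945497512817
[[0.26, -0.39], [0.28, -0.37], [0.3, -0.36], [0.32, -0.34], [0.34, -0.32], [0.36, -0.29], [0.38, -0.27], [0.39, -0.25], [0.41, -0.22], [0.42, -0.2], [0.43, -0.17], [0.44, -0.15], [0.45, -0.12], [0.46, -0.09], [0.46, -0.06], [0.47, -0.03], [0.47, -0.01], [0.47, 0.02]]
```

>>> {"method": "play_rows", "body": {"gripper": [1,1,1,1,1,1,1,1], "offset": [[0,0.22,0],[0,0.26,-0.39],[0,0.28,-0.37],[0,0.3,-0.36],[0,0.32,-0.34],[0,0.34,-0.32],[0,0.36,-0.29],[0,0,0]], "dr": [[0,0,0],[0,0,0],[0,0,0],[0,0,0],[0,0,0],[0,0,0],[0,0,0],[0,0,0]]}}

```text
t: 25.22
position: [0.5184, -0.3211, 0.2054]
tool_rot: [[0.175, 0.984, -0.003], [0.984, -0.175, 0.001], [-0.0, -0.003, -1.0]]
wrist_force: [-12.0, 5.4, 13.4]
gripper_width: 0.129
gripper_force: 31.4
```

```bash
python3 - <<'E'
from h import *
st()
F={n:grab_frame(n) for n in("top","side")}
cv2.imwrite("pics/s6c.png",np.hstack([cv2.resize(F["side"]["image"][280:440,290:450,::-1],(400,400)),cv2.resize(F["top"]["image"][180:310,390:520,::-1],(400,400))]))
E
```

```text
t 25.23 p [ 0.5184 -0.3211  0.2054] yaw 1.394 zax [-0.003  0.001 -1.   ] F [-12.    5.4  13.4] w 0.129 gf 31.41762524843216
```

View pics/s6c.png

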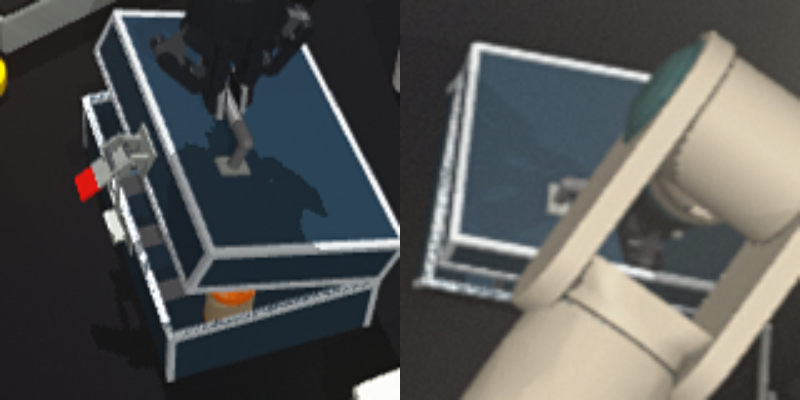

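The lid is rising cleanly, with a bobbin showing inside at crop (230,300). I continue the arc with a small radial correction.

>>> {"method": "play_rows", "body": {"gripper": [1,1,1,1,1,1,1,1], "offset": [[0,0.3,-0.39],[0,0.39,-0.25],[0,0.41,-0.22],[0,0.42,-0.2],[0,0.43,-0.17],[0,0.44,-0.15],[0,0,0],[0,0,0]], "dr": [[0,0,0],[0,0,0],[0,0,0],[0,0,0],[0,0,0],[0,0,0],[0,0,0],[0,0,0]]}}

```text
t: 26.32
position: [0.5672, -0.3294, 0.2331]
tool_rot: [[0.174, 0.985, 0.002], [0.985, -0.174, -0.001], [-0.0, 0.002, -1.0]]
wrist_force: [-2.4, 3.0, 7.4]
gripper_width: 0.125
gripper_force: 29.8
```

>>> {"method": "play_rows", "body": {"gripper": [1,1,1,1,1,1,1,1], "offset": [[0,0.45,-0.18],[0,0.46,-0.12],[0,0.46,-0.06],[0,0.47,-0.03],[0,0.47,-0.01],[0,0.47,0.02],[0,0,0],[0,0,0]], "dr": [[0,0,0],[0,0,0],[0,0,0],[0,0,0],[0,0,0],[0,0,0],[0,0,0],[0,0,0]]}}

```text
t: 27.32
position: [0.6222, -0.3391, 0.2396]
tool_rot: [[0.174, 0.985, 0.003], [0.985, -0.174, -0.001], [-0.0, 0.003, -1.0]]
wrist_force: [1.9, 2.9, 5.3]
gripper_width: 0.121
gripper_force: 30.6
```

```bash
python3 - <<'E'
from h import *
st()
F={n:grab_frame(n) for n in("top","side")}
cv2.imwrite("pics/s7c.png",np.hstack([cv2.resize(F["side"]["image"][250:430,290:470,::-1],(400,400)),cv2.resize(F["top"]["image"][160:310,390:540,::-1],(400,400))]))
E
```

```text
t 27.32 p [ 0.6222 -0.3391  0.2396] yaw 1.396 zax [ 0.003 -0.001 -1.   ] F [1.9 2.9 5.3] w 0.121 gf 30.559950470924377
```

View pics/s7c.png

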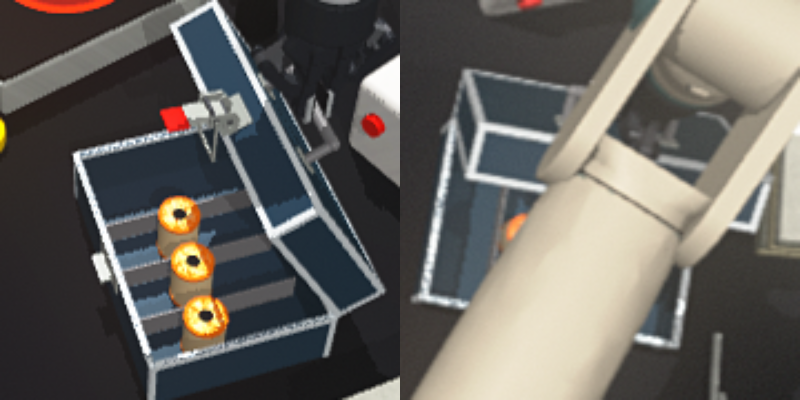

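The lid stands at about 1.1 rad. Three bobbins show, at crop (180,215), (192,260) and (205,318), and the +y cell is empty. I release the bar, go round to the front and push the lid the rest of the way.

>>> {"method": "play_rows", "body": {"gripper": [0.78,0.78,0.78,0.78,0.78,0.78,0.78,0.78], "offset": [[0,0,0],[0,0,0],[0,0,-0.8],[0,0,-1],[0,0,-1],[0,0,-1],[0,0,-0.6],[0,0,0]], "dr": [[0,0,0],[0,0,0],[0,0,0],[0,0,0],[0,0,0],[0,0,0],[0,0,0],[0,0,0]]}}

```text
t: 28.42
position: [0.6215, -0.3396, 0.3278]
tool_rot: [[0.175, 0.985, 0.002], [0.985, -0.175, -0.001], [-0.001, 0.002, -1.0]]
wrist_force: [0.7, 0.2, 0.5]
gripper_width: 0.219
gripper_force: 0.0
```

```bash
python3 - <<'E'
from h import *
st(); print(go(.480,-.232,.33), go(.480,-.232,.22))
E
```

```text
t 28.43 p [ 0.6215 -0.3396  0.3278] yaw 1.395 zax [ 0.002 -0.001 -1.   ] F [0.7 0.2 0.5] w 0.219 gf 0.0
{'d': array([ 4.06, -7.91, -0.13])} {'d': array([ 4.06, -7.92,  5.37])}
```

>>> {"method": "play_rows", "body": {"gripper": [1,1,1,1,1,1,1,1], "offset": [[0.5,-1,0],[0.5,-1,0],[0.5,-1,0],[0.5,-1,0],[0.5,-1,0],[0.5,-1,0],[0.5,-1,0],[0.5,-0.9,0]], "dr": [[0,0,0],[0,0,0],[0,0,0],[0,0,0],[0,0,0],[0,0,0],[0,0,0],[0,0,0]]}}

```text
t: 29.42
position: [0.4789, -0.2325, 0.3253]
tool_rot: [[0.175, 0.985, -0.001], [0.985, -0.175, 0.001], [0.0, -0.001, -1.0]]
wrist_force: [0.0, 0.3, 0.4]
gripper_width: -0.0
gripper_force: 0.0
```

>>> {"method": "play_rows", "body": {"gripper": [1,1,1,1,1,1,1,1], "offset": [[0,0,0.9],[0,0,0.9],[0,0,0.9],[0,0,0.9],[0,0,0.9],[0,0.5,0],[0,0.5,0],[0,0.5,0]], "dr": [[0,0,0],[0,0,0],[0,0,0],[0,0,0],[0,0,0],[0,0,0],[0,0,0],[0,0,0]]}}

```text
t: 30.42
position: [0.5105, -0.2386, 0.2372]
tool_rot: [[0.175, 0.985, 0.002], [0.985, -0.175, -0.001], [-0.001, 0.002, -1.0]]
wrist_force: [-0.6, 0.4, 0.0]
gripper_width: 0.003
gripper_force: 0.0
```

>>> {"method": "play_rows", "body": {"gripper": [1,1,1,1,1,1,1,1], "offset": [[0,0.5,0],[0,0.5,0],[0,0.5,0],[0,0.5,0],[0,0.5,0],[0,0.5,0],[0,0.5,0],[0,0.5,0]], "dr": [[0,0,0],[0,0,0],[0,0,0],[0,0,0],[0,0,0],[0,0,0],[0,0,0],[0,0,0]]}}

```text
t: 31.42
position: [0.5888, -0.2524, 0.2362]
tool_rot: [[0.175, 0.985, 0.0], [0.985, -0.175, -0.0], [-0.0, 0.0, -1.0]]
wrist_force: [-2.4, 0.5, 2.0]
gripper_width: 0.0
gripper_force: 1.7
```

```bash
python3 - <<'E'
from h import *
st()
F={n:grab_frame(n) for n in("top","side")}
cv2.imwrite("pics/s8c.png",np.hstack([cv2.resize(F["side"]["image"][220:430,290:500,::-1],(400,400)),cv2.resize(F["top"]["image"][160:310,390:540,::-1],(400,400))]))
E
```

```text
t 31.43 p [ 0.5888 -0.2524  0.2362] yaw 1.395 zax [ 0. -0. -1.] F [-2.4  0.5  2. ] w 0.0 gf 1.6783914574333636
```

View pics/s8c.png

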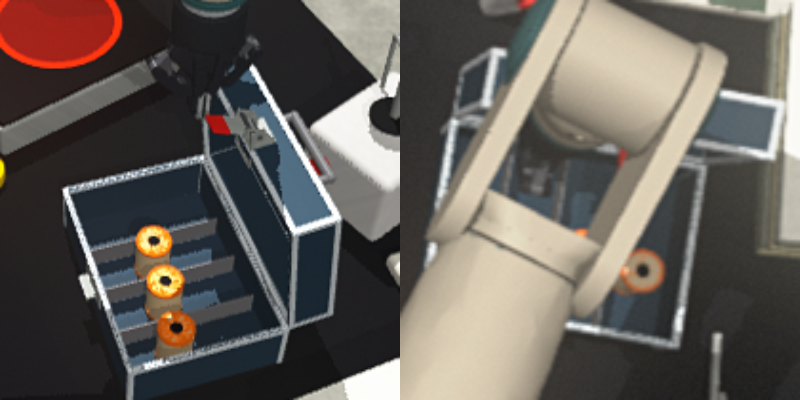

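The lid is about vertical. I push on to about 1.77 rad, then back off clear of the cameras.

>>> {"method": "play_rows", "body": {"gripper": [1,1,1,1,1,1,1], "offset": [[0,0.45,0],[0,0.45,0],[0,0.45,0],[0,0.45,0],[0,0.45,0],[0,0.45,0],[0,0,0]], "dr": [[0,0,0],[0,0,0],[0,0,0],[0,0,0],[0,0,0],[0,0,0],[0,0,0]]}}

```text
t: 32.4
position: [0.6416, -0.2618, 0.2346]
tool_rot: [[0.175, 0.985, -0.002], [0.985, -0.175, 0.001], [0.0, -0.002, -1.0]]
wrist_force: [-0.2, -0.4, 0.3]
gripper_width: -0.002
gripper_force: 0.0
```

>>> {"method": "play_rows", "body": {"gripper": [0.3,0.3,0.3,0.3,0.3,0.3,0.3,0.3], "offset": [[0.3,-1,0],[0.9,-1,0],[1,-1,0],[1,-1,0],[1,-1,0],[1,-1,0],[1,-1,0],[1,-1,0]], "dr": [[0,0,0],[0,0,0],[0,0,0],[0,0,0],[0,0,0],[0,0,0],[0,0,0],[0,0,0]]}}

```text
t: 33.4
position: [0.5082, -0.0913, 0.2361]
tool_rot: [[0.175, 0.985, 0.0], [0.985, -0.175, -0.0], [-0.0, 0.0, -1.0]]
wrist_force: [0.1, 0.1, -0.2]
gripper_width: 0.703
gripper_force: 0.0
```

>>> {"method": "play_rows", "body": {"gripper": [0.3,0.3,0.3,0.3], "offset": [[1,-0.7,0],[1,-0.7,0],[1,0,0],[1,0,0]], "dr": [[0,0,0],[0,0,0],[0,0,0],[0,0,0]]}}

```text
t: 33.9
position: [0.4952, -0.0078, 0.2362]
tool_rot: [[0.175, 0.985, 0.0], [0.985, -0.175, -0.0], [-0.0, 0.0, -1.0]]
wrist_force: [1.0, 0.0, -0.0]
gripper_width: 0.703
gripper_force: 0.0
```

```bash
cat >> h.py <<'E'
def discs(f,z=.059,box=(.40,.66,-.48,-.17)):
    """orange flange tops on plane z"""
    x0,x1,y0,y1=box
    hsv=cv2.cvtColor(rect(f,z,*box),cv2.COLOR_RGB2HSV)
    m=((hsv[...,0]>4)&(hsv[...,0]<28)&(hsv[...,1]>130)&(hsv[...,2]>110)).astype(np.uint8)
    m=cv2.morphologyEx(m,cv2.MORPH_CLOSE,np.ones((7,7)))
    out=[]
    for c in cv2.findContours(m,0,2)[0]:
        if cv2.contourArea(c)<300: continue
        u,v,w,h=cv2.boundingRect(c); (a,b),r=cv2.minEnclosingCircle(c)
        out.append((round(x0+b/1e3,4),round(y0+a/1e3,4),round(r,1),w,h))
    return out
E
python3 - <<'E'
from h import *
st()
F={n:grab_frame(n) for n in("top","side")}
for n,f in F.items():
    save(f,n+"9"); print(n,discs(f)); print("pot",np.round(potfit(f,g=(.547,.315),rng=.04),3))
    print([(round(o["p"],2),at_z(f,o["location"],.004).round(3)) for o in models.place_of("bobbin1",n)])
E
```

```text
t 33.9 p [ 0.4952 -0.0078  0.2362] yaw 1.395 zax [ 0. -0. -1.] F [ 1.  0. -0.] w 0.703 gf 0.0
top [(0.5161, -0.2884, 23.1, 45, 45), (0.501, -0.342, 22.8, 45, 44), (0.4811, -0.3988, 23.3, 45, 44)]
pot [[ 0.546  0.31  83.4  ]
 [ 0.537  0.292 81.2  ]]
[(0.66, array([ 0.517, -0.296,  0.004])), (0.55, array([ 0.484, -0.402,  0.004])), (0.53, array([ 0.505, -0.334,  0.004]))]
side [(0.5186, -0.2884, 23.9, 47, 45), (0.4978, -0.3361, 29.7, 54, 47), (0.479, -0.3895, 33.0, 64, 46)]
pot []
[(0.92, array([ 0.486, -0.4  ,  0.004])), (0.84, array([ 0.505, -0.348,  0.004])), (0.69, array([ 0.517, -0.287,  0.004]))]
```

View pics/top9.png

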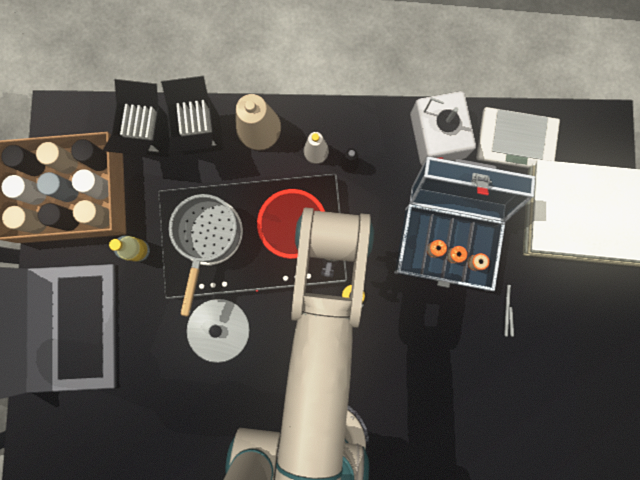

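Three bobbins show in the top view at (438,248), (458,254) and (480,261), and the lid is clear. I fetch the farthest one, C at about (.483,-.398).

>>> {"method": "play_rows", "body": {"gripper": [0.3,0.3,0.3,0.3,0.3,0.3,0.3,0.3], "offset": [[-0.97,0.14,0],[-0.97,0.14,0],[-0.97,0.14,0],[-0.97,0.14,0],[-0.97,0.14,0],[-0.97,0.14,0],[-0.97,0.14,0],[-0.97,0.14,0]], "dr": [[0,0,0],[0,0,0],[0,0,0],[0,0,0],[0,0,0],[0,0,0],[0,0,0],[0,0,0]]}}

```text
t: 35.1
position: [0.4902, -0.1664, 0.2363]
tool_rot: [[0.175, 0.985, -0.0], [0.985, -0.175, -0.0], [-0.0, -0.0, -1.0]]
wrist_force: [-0.0, 0.8, 0.4]
gripper_width: 0.699
gripper_force: 0.0
```

>>> {"method": "play_rows", "body": {"gripper": [0.3,0.3,0.3,0.3,0.3,0.3,0.3,0.3], "offset": [[-0.97,0.14,0],[-0.97,0.14,0],[-0.97,0.14,0],[-0.97,0.14,0],[-0.97,0.14,0],[-0.97,0.14,0],[-0.97,0.14,0],[-0.97,0.14,0]], "dr": [[0,0,0],[0,0,0],[0,0,0],[0,0,0],[0,0,0],[0,0,0],[0,0,0],[0,0,0]]}}

```text
t: 36.1
position: [0.4851, -0.323, 0.2363]
tool_rot: [[0.175, 0.985, 0.0], [0.985, -0.175, -0.0], [-0.0, 0.0, -1.0]]
wrist_force: [0.0, -0.5, 0.2]
gripper_width: 0.7
gripper_force: 0.0
```

>>> {"method": "play_rows", "body": {"gripper": [0.3,0.3,0.3,0.3,0.3,0.3,0.3,0.3], "offset": [[-0.97,0.14,0],[-0.97,0.14,0],[-0.97,0.14,0],[-0.97,0.14,0],[0,0,1],[0,0,1],[0,0,1],[0,0,1]], "dr": [[0,0,0],[0,0,0],[0,0,0],[0,0,0],[0,0,0],[0,0,0],[0,0,0],[0,0,0]]}}

```text
t: 37.1
position: [0.4826, -0.4003, 0.1552]
tool_rot: [[0.175, 0.985, 0.0], [0.985, -0.175, -0.0], [-0.0, 0.0, -1.0]]
wrist_force: [0.4, -0.1, -1.1]
gripper_width: 0.699
gripper_force: 0.0
```

```bash
python3 - <<'E'
from h import *
st(); print(go(.483,-.398,.055,1.397))
f=grab_frame("side"); cv2.imwrite("pics/s10.png",cv2.resize(f["image"][260:420,290:450,::-1],(480,480)))
E
```

```text
t 37.1 p [ 0.4826 -0.4003  0.1552] yaw 1.395 zax [ 0. -0. -1.] F [ 0.4 -0.1 -1.1] w 0.699 gf 0.0
{'d': array([ 0.12, -0.  ,  5.01]), 'dyaw_units': np.float64(-0.01)}
```

View pics/s10.png

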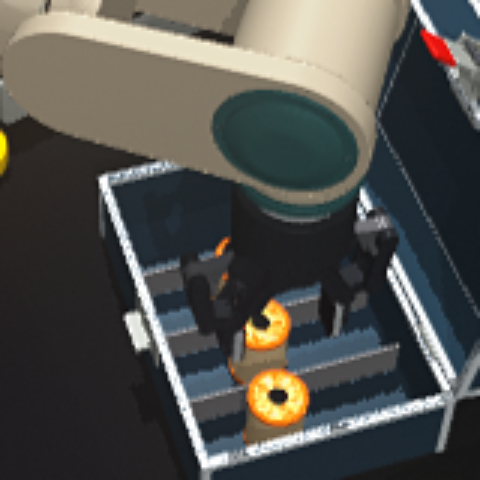

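The gripper straddles the line of bobbins; the apparent y offset comes from its height. I descend and grip.

>>> {"method": "play_rows", "body": {"gripper": [0.3,0.3,0.3,0.3,0.3,0.3,0.3], "offset": [[0.12,0,0.8],[0,0,0.9],[0,0,0.9],[0,0,0.9],[0,0,0.8],[0,0,0.7],[0,0,0]], "dr": [[0,0,0],[0,0,0],[0,0,0],[0,0,0],[0,0,0],[0,0,0],[0,0,0]]}}

```text
t: 38.02
position: [0.4825, -0.3973, 0.0547]
tool_rot: [[0.175, 0.985, -0.002], [0.985, -0.175, 0.002], [0.001, -0.002, -1.0]]
wrist_force: [-0.5, -0.3, -0.1]
gripper_width: 0.705
gripper_force: 0.0
```

>>> {"method": "play_rows", "body": {"gripper": [1,1,1,1,1,1], "offset": [[0,0,0],[0,0,0],[0,0,0],[0,0,0],[0,0,0],[0,0,0]], "dr": [[0,0,0],[0,0,0],[0,0,0],[0,0,0],[0,0,0],[0,0,0]], "squeeze": 30}}

```text
t: 38.78
position: [0.4834, -0.3981, 0.0573]
tool_rot: [[0.175, 0.985, 0.001], [0.985, -0.175, -0.001], [-0.001, 0.001, -1.0]]
wrist_force: [-0.9, -0.2, 6.5]
gripper_width: 0.483
gripper_force: 30.8
```

>>> {"method": "play_rows", "body": {"gripper": [1,1,1,1,1,1,1,1], "offset": [[0,0,-0.6],[0,0,-1],[0,0,-1],[0,0,-1],[0,0,-1],[0,0,-1],[0,0,-1],[0,0,-1]], "dr": [[0,0,0],[0,0,0],[0,0,0],[0,0,0],[0,0,0],[0,0,0],[0,0,0],[0,0,0]]}}

```text
t: 39.78
position: [0.483, -0.3977, 0.2096]
tool_rot: [[0.175, 0.985, -0.0], [0.985, -0.175, -0.0], [-0.0, -0.0, -1.0]]
wrist_force: [-0.4, -0.7, -1.3]
gripper_width: 0.482
gripper_force: 30.4
```

```bash
python3 - <<'E'
from h import *
st(); print(go(.5572,.3588,.24,1.396))
E
```

```text
t 39.77 p [ 0.483  -0.3977  0.2096] yaw 1.395 zax [-0. -0. -1.] F [-0.4 -0.7 -1.3] w 0.482 gf 30.448814034461975
{'d': array([37.89, -2.97, -1.52]), 'dyaw_units': np.float64(-0.01)}
```

Bobbin C is held. I carry it to the pot.

>>> {"method": "play_rows", "body": {"gripper": [1,1,1,1,1,1,1,1], "offset": [[1,-0.08,-0.8],[1,-0.08,-0.8],[1,-0.08,0],[1,-0.08,0],[1,-0.08,0],[1,-0.08,0],[1,-0.08,0],[1,-0.08,0]], "dr": [[0,0,0],[0,0,0],[0,0,0],[0,0,0],[0,0,0],[0,0,0],[0,0,0],[0,0,0]]}}

```text
t: 40.78
position: [0.4985, -0.2366, 0.2402]
tool_rot: [[0.175, 0.985, -0.0], [0.985, -0.175, -0.0], [-0.0, -0.0, -1.0]]
wrist_force: [-0.6, 0.1, -0.0]
gripper_width: 0.48
gripper_force: 30.5
```

>>> {"method": "play_rows", "body": {"gripper": [1,1,1,1,1,1,1,1], "offset": [[1,-0.08,0],[1,-0.08,0],[1,-0.08,0],[1,-0.08,0],[1,-0.08,0],[1,-0.08,0],[1,-0.08,0],[1,-0.08,0]], "dr": [[0,0,0],[0,0,0],[0,0,0],[0,0,0],[0,0,0],[0,0,0],[0,0,0],[0,0,0]]}}

```text
t: 41.78
position: [0.5139, -0.0769, 0.2403]
tool_rot: [[0.175, 0.985, 0.0], [0.985, -0.175, -0.0], [-0.0, 0.0, -1.0]]
wrist_force: [-0.9, 0.7, -0.1]
gripper_width: 0.488
gripper_force: 30.5
```

>>> {"method": "play_rows", "body": {"gripper": [1,1,1,1,1,1,1,1], "offset": [[1,-0.08,0],[1,-0.08,0],[1,-0.08,0],[1,-0.08,0],[1,-0.08,0],[1,-0.08,0],[1,-0.08,0],[1,-0.08,0]], "dr": [[0,0,0],[0,0,0],[0,0,0],[0,0,0],[0,0,0],[0,0,0],[0,0,0],[0,0,0]]}}

```text
t: 42.78
position: [0.5292, 0.0829, 0.2402]
tool_rot: [[0.175, 0.985, -0.0], [0.985, -0.175, -0.0], [-0.0, -0.0, -1.0]]
wrist_force: [-0.8, 0.1, -0.3]
gripper_width: 0.476
gripper_force: 30.5
```

```bash
python3 - <<'E'
from h import *
st(); print(go(.5572,.3588,.24,1.396))
for n in("top","side"):
    f=grab_frame(n); print(n,np.round(potfit(f,g=(.547,.315),rng=.06),3),[(round(o["p"],2),at_z(f,o["location"],.06).round(3)) for o in models.place_of("pot",n)[:2]])
E
```

```text
t 42.77 p [0.5292 0.0829 0.2402] yaw 1.395 zax [-0. -0. -1.] F [-0.8  0.1 -0.3] w 0.476 gf 30.463478565216064
{'d': array([ 1.382e+01, -1.040e+00,  1.000e-02]), 'dyaw_units': np.float64(-0.01)}
top [[ 0.548  0.312 83.4  ]
 [ 0.538  0.294 81.2  ]] [(0.73, array([0.537, 0.314, 0.06 ]))]
side [[ 0.55   0.314 83.4  ]
 [ 0.512  0.205 80.1  ]] [(0.98, array([0.547, 0.303, 0.06 ]))]
```

>>> {"method": "play_rows", "body": {"gripper": [1,1,1,1,1,1,1,1], "offset": [[0.98,-0.08,0],[0.98,-0.08,0],[0.98,-0.08,0],[0.98,-0.08,0],[0.98,-0.08,0],[0.98,-0.08,0],[0.98,-0.08,0],[0.98,-0.08,0]], "dr": [[0,0,0],[0,0,0],[0,0,0],[0,0,0],[0,0,0],[0,0,0],[0,0,0],[0,0,0]]}}

```text
t: 43.98
position: [0.5442, 0.2395, 0.2402]
tool_rot: [[0.175, 0.985, 0.0], [0.985, -0.175, -0.0], [-0.0, 0.0, -1.0]]
wrist_force: [-0.3, 0.1, -0.4]
gripper_width: 0.481
gripper_force: 30.5
```

>>> {"method": "play_rows", "body": {"gripper": [1,1,1,1,1,1,1,1], "offset": [[0.98,-0.07,0],[0.98,-0.07,0],[0.98,-0.07,0],[0.98,-0.07,0],[0.98,-0.07,0],[0.98,-0.07,0],[0,0,0],[0,0,0]], "dr": [[0,0,0],[0,0,0],[0,0,0],[0,0,0],[0,0,0],[0,0,0],[0,0,0],[0,0,0]]}}

```text
t: 44.98
position: [0.5565, 0.3552, 0.2401]
tool_rot: [[0.175, 0.985, -0.0], [0.985, -0.175, -0.001], [-0.001, -0.0, -1.0]]
wrist_force: [0.1, -0.2, -0.1]
gripper_width: 0.481
gripper_force: 30.5
```

```bash
python3 - <<'E'
from h import *
st(); print(go(.5572,.3588,.149,1.396))
f=grab_frame("side");g=grab_frame("top")
cv2.imwrite("pics/s11.png",np.hstack([cv2.resize(f["image"][110:270,220:380,::-1],(400,400)),cv2.resize(g["image"][160:300,150:290,::-1],(400,400))]))
E
```

```text
t 44.98 p [0.5565 0.3552 0.2401] yaw 1.395 zax [-0.    -0.001 -1.   ] F [ 0.1 -0.2 -0.1] w 0.481 gf 30.472331643104553
{'d': array([0.19, 0.  , 4.56]), 'dyaw_units': np.float64(-0.01)}
```

View pics/s11.png

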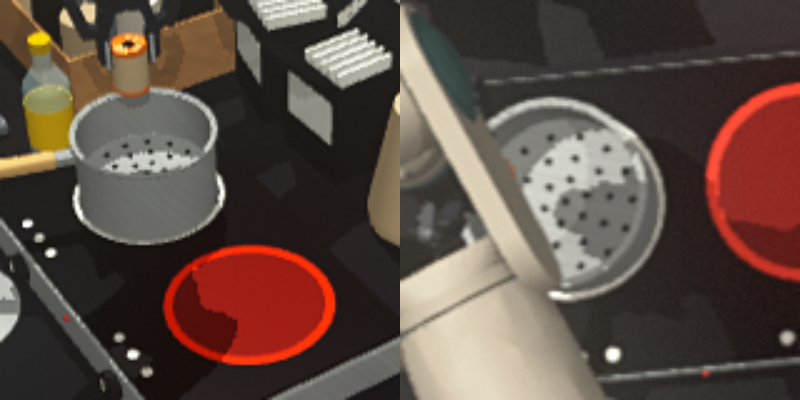

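The bobbin hangs upright over the pot, just inside the left wall. That was my 14th picture, so from here I work by numbers. I lower it and release.

>>> {"method": "play_rows", "body": {"gripper": [1,1,1,1,1,1,1,1], "offset": [[0.19,0,0.7],[0,0,0.8],[0,0,0.8],[0,0,0.8],[0,0,0.7],[0,0,0.5],[0,0,0.25],[0,0,0]], "dr": [[0,0,0],[0,0,0],[0,0,0],[0,0,0],[0,0,0],[0,0,0],[0,0,0],[0,0,0]]}}

```text
t: 46.08
position: [0.5572, 0.3593, 0.1494]
tool_rot: [[0.175, 0.985, 0.0], [0.985, -0.175, 0.0], [0.0, 0.0, -1.0]]
wrist_force: [0.7, -0.5, -0.3]
gripper_width: 0.476
gripper_force: 30.6
```

>>> {"method": "play_rows", "body": {"gripper": [0.42,0.42,0.42,0.42,0.42,0.42,0.42,0.42], "offset": [[0,0,0],[0,0,0],[0,0,0],[0,0,-0.6],[0,0,-1],[0,0,-1],[0,0,-1],[0,0,-1]], "dr": [[0,0,0],[0,0,0],[0,0,0],[0,0,0],[0,0,0],[0,0,0],[0,0,0],[0,0,0]]}}

```text
t: 47.08
position: [0.5573, 0.3593, 0.2438]
tool_rot: [[0.175, 0.985, 0.002], [0.985, -0.175, 0.001], [0.001, 0.002, -1.0]]
wrist_force: [0.1, 0.4, 0.0]
gripper_width: 0.582
gripper_force: 0.0
```

```bash
python3 - <<'E'
from h import *
st(); print(go(.502,-.341,.24,1.396))
for n in("top","side"):
    f=grab_frame(n); print(n,discs(f,.150,(.44,.66,.2,.43)),np.round(potfit(f,g=(.547,.315),rng=.06),3)); print(discs(f))
E
```

```text
t 47.08 p [0.5573 0.3593 0.2438] yaw 1.395 zax [ 0.002  0.001 -1.   ] F [0.1 0.4 0. ] w 0.582 gf 0.0
{'d': array([-34.96,   3.41,   0.16]), 'dyaw_units': np.float64(-0.01)}
top [] [[ 0.538  0.292 80.1  ]
 [ 0.548  0.309 81.2  ]]
[(0.516, -0.2884, 23.1, 45, 45), (0.5009, -0.3418, 22.7, 45, 44)]
side [(0.6369, 0.4045, 32.3, 52, 52), (0.5564, 0.3586, 25.7, 52, 45), (0.5225, 0.38, 95.4, 99, 166)] [[ 0.548  0.32  80.1  ]
 [ 0.508  0.205 76.8  ]]
[(0.5186, -0.2884, 23.9, 47, 45), (0.4978, -0.3361, 29.7, 54, 47)]
```

Bobbin C stands in the pot at (.556,.359). Next is B.

>>> {"method": "play_rows", "body": {"gripper": [0.3,0.3,0.3,0.3,0.3,0.3,0.3,0.3], "offset": [[-1,0.1,0],[-1,0.1,0],[-1,0.1,0],[-1,0.1,0],[-1,0.1,0],[-1,0.1,0],[-1,0.1,0],[-1,0.1,0]], "dr": [[0,0,0],[0,0,0],[0,0,0],[0,0,0],[0,0,0],[0,0,0],[0,0,0],[0,0,0]]}}

```text
t: 48.18
position: [0.5448, 0.1976, 0.2413]
tool_rot: [[0.175, 0.985, 0.0], [0.985, -0.175, -0.0], [-0.0, 0.0, -1.0]]
wrist_force: [0.5, 0.1, -0.3]
gripper_width: 0.7
gripper_force: 0.0
```

>>> {"method": "play_rows", "body": {"gripper": [0.3,0.3,0.3,0.3,0.3,0.3,0.3,0.3], "offset": [[-1,0.1,0],[-1,0.1,0],[-1,0.1,0],[-1,0.1,0],[-1,0.1,0],[-1,0.1,0],[-1,0.1,0],[-1,0.1,0]], "dr": [[0,0,0],[0,0,0],[0,0,0],[0,0,0],[0,0,0],[0,0,0],[0,0,0],[0,0,0]]}}

```text
t: 49.18
position: [0.5325, 0.0372, 0.2413]
tool_rot: [[0.175, 0.985, 0.0], [0.985, -0.175, -0.0], [-0.0, 0.0, -1.0]]
wrist_force: [0.7, 0.4, -0.3]
gripper_width: 0.702
gripper_force: 0.0
```

>>> {"method": "play_rows", "body": {"gripper": [0.3,0.3,0.3,0.3,0.3,0.3,0.3,0.3], "offset": [[-1,0.1,0],[-1,0.1,0],[-1,0.1,0],[-1,0.1,0],[-1,0.1,0],[-1,0.1,0],[-1,0.1,0],[-1,0.1,0]], "dr": [[0,0,0],[0,0,0],[0,0,0],[0,0,0],[0,0,0],[0,0,0],[0,0,0],[0,0,0]]}}

```text
t: 50.18
position: [0.5201, -0.1231, 0.2413]
tool_rot: [[0.175, 0.985, 0.0], [0.985, -0.175, -0.0], [-0.0, 0.0, -1.0]]
wrist_force: [-0.0, -0.3, -0.3]
gripper_width: 0.703
gripper_force: 0.0
```

>>> {"method": "play_rows", "body": {"gripper": [0.3,0.3,0.3,0.3,0.3,0.3,0.3,0.3], "offset": [[-1,0.1,0],[-1,0.1,0],[-1,0.1,0],[-1,0.1,0],[-1,0.1,0],[-1,0.1,0],[-1,0.1,0],[-1,0.1,0]], "dr": [[0,0,0],[0,0,0],[0,0,0],[0,0,0],[0,0,0],[0,0,0],[0,0,0],[0,0,0]]}}

```text
t: 51.18
position: [0.5079, -0.2834, 0.2413]
tool_rot: [[0.175, 0.985, -0.0], [0.985, -0.175, -0.0], [-0.0, -0.0, -1.0]]
wrist_force: [0.6, -0.5, 0.7]
gripper_width: 0.7
gripper_force: 0.0
```

>>> {"method": "play_rows", "body": {"gripper": [0.3,0.3,0.3,0.3,0.3,0.3,0.3,0.3], "offset": [[-1,0.1,0],[-1,0.1,0],[-0.9,0,0],[0,0,1],[0,0,1],[0,0,1],[0,0,1],[0,0,0]], "dr": [[0,0,0],[0,0,0],[0,0,0],[0,0,0],[0,0,0],[0,0,0],[0,0,0],[0,0,0]]}}

```text
t: 52.18
position: [0.5011, -0.3398, 0.1595]
tool_rot: [[0.175, 0.985, -0.003], [0.985, -0.175, 0.002], [0.002, -0.003, -1.0]]
wrist_force: [0.8, -0.3, 0.6]
gripper_width: 0.698
gripper_force: 0.0
```

```bash
python3 - <<'E'
from h import *
st(); print(go(.502,-.341,.055,1.396))
E
```

```text
t 52.17 p [ 0.5011 -0.3398  0.1595] yaw 1.395 zax [-0.003  0.002 -1.   ] F [ 0.8 -0.3  0.6] w 0.698 gf 0.0
{'d': array([-0.06,  0.07,  5.22]), 'dyaw_units': np.float64(-0.01)}
```

>>> {"method": "play_rows", "body": {"gripper": [0.3,0.3,0.3,0.3,0.3,0.3,0.3], "offset": [[-0.06,0.07,0.9],[0,0,0.9],[0,0,0.9],[0,0,0.9],[0,0,0.9],[0,0,0.7],[0,0,0]], "dr": [[0,0,0],[0,0,0],[0,0,0],[0,0,0],[0,0,0],[0,0,0],[0,0,0]]}}

```text
t: 53.05
position: [0.5024, -0.3409, 0.0557]
tool_rot: [[0.175, 0.985, -0.002], [0.985, -0.175, 0.001], [0.001, -0.002, -1.0]]
wrist_force: [0.6, 0.8, 0.2]
gripper_width: 0.702
gripper_force: 0.0
```

>>> {"method": "play_rows", "body": {"gripper": [1,1,1,1,1,1], "offset": [[0,0,0],[0,0,0],[0,0,0],[0,0,0],[0,0,0],[0,0,0]], "dr": [[0,0,0],[0,0,0],[0,0,0],[0,0,0],[0,0,0],[0,0,0]], "squeeze": 30}}

```text
t: 53.8
position: [0.5035, -0.3417, 0.0583]
tool_rot: [[0.175, 0.985, 0.001], [0.985, -0.175, -0.001], [-0.001, 0.002, -1.0]]
wrist_force: [0.2, 0.2, 5.5]
gripper_width: 0.477
gripper_force: 30.8
```

>>> {"method": "play_rows", "body": {"gripper": [1,1,1,1,1,1,1,1], "offset": [[0,0,-0.6],[0,0,-1],[0,0,-1],[0,0,-1],[0,0,-1],[0,0,-1],[0,0,-1],[0,0,-1]], "dr": [[0,0,0],[0,0,0],[0,0,0],[0,0,0],[0,0,0],[0,0,0],[0,0,0],[0,0,0]]}}

```text
t: 54.8
position: [0.503, -0.3413, 0.2107]
tool_rot: [[0.175, 0.985, 0.0], [0.985, -0.175, -0.0], [-0.0, 0.0, -1.0]]
wrist_force: [-0.5, -0.0, 0.1]
gripper_width: 0.477
gripper_force: 30.4
```

>>> {"method": "play_rows", "body": {"gripper": [1,1,1,1,1,1,1,1], "offset": [[1,-0.1,-0.8],[1,-0.1,-0.8],[1,-0.1,0],[1,-0.1,0],[1,-0.1,0],[1,-0.1,0],[1,-0.1,0],[1,-0.1,0]], "dr": [[0,0,0],[0,0,0],[0,0,0],[0,0,0],[0,0,0],[0,0,0],[0,0,0],[0,0,0]]}}

```text
t: 55.8
position: [0.5153, -0.1797, 0.2412]
tool_rot: [[0.175, 0.985, -0.0], [0.985, -0.175, -0.0], [-0.0, -0.0, -1.0]]
wrist_force: [-0.1, 0.2, -1.0]
gripper_width: 0.48
gripper_force: 30.5
```

>>> {"method": "play_rows", "body": {"gripper": [1,1,1,1,1,1,1,1], "offset": [[1,-0.1,0],[1,-0.1,0],[1,-0.1,0],[1,-0.1,0],[1,-0.1,0],[1,-0.1,0],[1,-0.1,0],[1,-0.1,0]], "dr": [[0,0,0],[0,0,0],[0,0,0],[0,0,0],[0,0,0],[0,0,0],[0,0,0],[0,0,0]]}}

```text
t: 56.8
position: [0.5275, -0.0193, 0.2413]
tool_rot: [[0.175, 0.985, 0.0], [0.985, -0.175, -0.0], [-0.0, 0.0, -1.0]]
wrist_force: [0.4, -0.4, -1.2]
gripper_width: 0.483
gripper_force: 30.5
```

```bash
python3 - <<'E'
from h import *
st(); print(go(.549,.3125,.24,1.396))
for n in("top","side"):
    f=grab_frame(n); print(n,discs(f,.150,(.44,.66,.2,.43)),np.round(potfit(f,g=(.547,.315),rng=.06),3)); print(discs(f))
E
```

```text
t 56.8 p [ 0.5275 -0.0193  0.2413] yaw 1.395 zax [ 0. -0. -1.] F [ 0.4 -0.4 -1.2] w 0.483 gf 30.45256197452545
{'d': array([16.52, -1.85,  0.06]), 'dyaw_units': np.float64(-0.01)}
top [(0.5543, 0.3571, 22.5, 45, 43)] [[ 0.548  0.31  82.3  ]
 [ 0.536  0.292 80.1  ]]
[(0.516, -0.2884, 23.1, 45, 45)]
side [(0.4526, 0.3435, 39.6, 76, 42)] [[ 0.548  0.314 82.3  ]]
[(0.5186, -0.2884, 23.9, 47, 45)]
```

>>> {"method": "play_rows", "body": {"gripper": [1,1,1,1,1,1,1,1], "offset": [[0.97,-0.11,0],[0.97,-0.11,0],[0.97,-0.11,0],[0.97,-0.11,0],[0.97,-0.11,0],[0.97,-0.11,0],[0.97,-0.11,0],[0.97,-0.11,0]], "dr": [[0,0,0],[0,0,0],[0,0,0],[0,0,0],[0,0,0],[0,0,0],[0,0,0],[0,0,0]]}}

```text
t: 57.9
position: [0.5374, 0.1365, 0.2412]
tool_rot: [[0.175, 0.985, -0.0], [0.985, -0.175, -0.0], [-0.0, -0.0, -1.0]]
wrist_force: [0.3, 0.5, 0.2]
gripper_width: 0.479
gripper_force: 30.5
```

>>> {"method": "play_rows", "body": {"gripper": [1,1,1,1,1,1,1,1], "offset": [[0.97,-0.11,0],[0.97,-0.11,0],[0.97,-0.11,0],[0.97,-0.11,0],[0.97,-0.11,0],[0.97,-0.11,0],[0.97,-0.11,0],[0.97,-0.11,0]], "dr": [[0,0,0],[0,0,0],[0,0,0],[0,0,0],[0,0,0],[0,0,0],[0,0,0],[0,0,0]]}}

```text
t: 58.9
position: [0.5473, 0.2923, 0.2412]
tool_rot: [[0.175, 0.985, 0.0], [0.985, -0.175, -0.0], [-0.0, 0.0, -1.0]]
wrist_force: [-0.3, -1.0, -0.6]
gripper_width: 0.477
gripper_force: 30.5
```

>>> {"method": "play_rows", "body": {"gripper": [1,1,1], "offset": [[0.97,-0.1,0],[0,0,0],[0,0,0]], "dr": [[0,0,0],[0,0,0],[0,0,0]]}}

```text
t: 59.28
position: [0.5487, 0.3103, 0.2412]
tool_rot: [[0.175, 0.985, -0.0], [0.985, -0.175, -0.0], [-0.0, -0.0, -1.0]]
wrist_force: [-0.2, -0.3, -0.8]
gripper_width: 0.476
gripper_force: 30.5
```

```bash
python3 - <<'E'
from h import *
st(); print(go(.549,.3125,.150,1.396))
E
```

```text
t 59.27 p [0.5487 0.3103 0.2412] yaw 1.395 zax [-0. -0. -1.] F [-0.2 -0.3 -0.8] w 0.476 gf 30.45842170715332
{'d': array([ 0.11, -0.01,  4.56]), 'dyaw_units': np.float64(-0.01)}
```

>>> {"method": "play_rows", "body": {"gripper": [1,1,1,1,1,1,1,1], "offset": [[0.06,0,0.7],[0,0,0.8],[0,0,0.8],[0,0,0.8],[0,0,0.7],[0,0,0.5],[0,0,0.25],[0,0,0]], "dr": [[0,0,0],[0,0,0],[0,0,0],[0,0,0],[0,0,0],[0,0,0],[0,0,0],[0,0,0]]}}

```text
t: 60.28
position: [0.549, 0.3118, 0.1504]
tool_rot: [[0.175, 0.985, 0.0], [0.985, -0.175, 0.0], [0.0, 0.0, -1.0]]
wrist_force: [0.8, 0.2, -0.9]
gripper_width: 0.484
gripper_force: 30.6
```

>>> {"method": "play_rows", "body": {"gripper": [0.42,0.42,0.42,0.42,0.42,0.42,0.42,0.42], "offset": [[0,0,0],[0,0,0],[0,0,0],[0,0,-0.6],[0,0,-1],[0,0,-1],[0,0,-1],[0,0,-1]], "dr": [[0,0,0],[0,0,0],[0,0,0],[0,0,0],[0,0,0],[0,0,0],[0,0,0],[0,0,0]]}}

```text
t: 61.28
position: [0.549, 0.3118, 0.2448]
tool_rot: [[0.175, 0.985, 0.002], [0.985, -0.175, 0.001], [0.001, 0.002, -1.0]]
wrist_force: [0.4, 0.3, -0.6]
gripper_width: 0.577
gripper_force: 0.0
```

>>> {"method": "play_rows", "body": {"gripper": [0.3,0.3,0.3,0.3,0.3,0.3,0.3,0.3], "offset": [[-0.99,0.12,0],[-0.99,0.12,0],[-0.99,0.12,0],[-0.99,0.12,0],[-0.99,0.12,0],[-0.99,0.12,0],[-0.99,0.12,0],[-0.99,0.12,0]], "dr": [[0,0,0],[0,0,0],[0,0,0],[0,0,0],[0,0,0],[0,0,0],[0,0,0],[0,0,0]]}}

```text
t: 62.28
position: [0.5399, 0.1511, 0.2423]
tool_rot: [[0.175, 0.985, 0.0], [0.985, -0.175, -0.0], [-0.0, 0.0, -1.0]]
wrist_force: [0.4, -0.6, -0.5]
gripper_width: 0.701
gripper_force: 0.0
```

>>> {"method": "play_rows", "body": {"gripper": [0.3,0.3,0.3,0.3,0.3,0.3,0.3,0.3], "offset": [[-0.99,0.12,0],[-0.99,0.12,0],[-0.99,0.12,0],[-0.99,0.12,0],[-0.99,0.12,0],[-0.99,0.12,0],[-0.99,0.12,0],[-0.99,0.12,0]], "dr": [[0,0,0],[0,0,0],[0,0,0],[0,0,0],[0,0,0],[0,0,0],[0,0,0],[0,0,0]]}}

```text
t: 63.28
position: [0.5311, -0.0083, 0.2423]
tool_rot: [[0.175, 0.985, 0.0], [0.985, -0.175, -0.0], [-0.0, 0.0, -1.0]]
wrist_force: [-0.4, -0.9, -0.5]
gripper_width: 0.699
gripper_force: 0.0
```

>>> {"method": "play_rows", "body": {"gripper": [0.3,0.3,0.3,0.3,0.3,0.3,0.3,0.3], "offset": [[-0.99,0.12,0],[-0.99,0.12,0],[-0.99,0.12,0],[-0.99,0.12,0],[-0.99,0.12,0],[-0.99,0.12,0],[-0.99,0.12,0],[-0.99,0.12,0]], "dr": [[0,0,0],[0,0,0],[0,0,0],[0,0,0],[0,0,0],[0,0,0],[0,0,0],[0,0,0]]}}

```text
t: 64.28
position: [0.5223, -0.1676, 0.2423]
tool_rot: [[0.175, 0.985, 0.0], [0.985, -0.175, -0.0], [-0.0, 0.0, -1.0]]
wrist_force: [-0.4, 0.0, 0.1]
gripper_width: 0.698
gripper_force: 0.0
```

>>> {"method": "play_rows", "body": {"gripper": [0.3,0.3,0.3,0.3,0.3,0.3,0.3,0.3], "offset": [[-0.99,0.12,0],[-0.99,0.12,0],[-0.99,0.12,0],[-0.99,0.12,0],[-0.99,0.12,0],[-0.99,0.12,0],[0,0,0],[0,0,0]], "dr": [[0,0,0],[0,0,0],[0,0,0],[0,0,0],[0,0,0],[0,0,0],[0,0,0],[0,0,0]]}}

```text
t: 65.28
position: [0.5158, -0.2854, 0.2422]
tool_rot: [[0.175, 0.985, -0.0], [0.985, -0.175, 0.0], [0.0, -0.0, -1.0]]
wrist_force: [0.7, 0.0, -0.2]
gripper_width: 0.7
gripper_force: 0.0
```

```bash
python3 - <<'E'
from h import *
st(); print(go(.5185,-.288,.055,1.396))
for n in("top","side"):
    f=grab_frame(n); print(n,discs(f,.150,(.44,.66,.2,.43)),np.round(potfit(f,g=(.547,.315),rng=.06),3))
E
```

```text
t 65.28 p [ 0.5158 -0.2854  0.2422] yaw 1.395 zax [-0.  0. -1.] F [ 0.7  0.  -0.2] w 0.7 gf 0.0
{'d': array([-0.11,  0.15,  9.36]), 'dyaw_units': np.float64(-0.01)}
top [(0.5485, 0.3345, 46.1, 92, 52)] [[ 0.546  0.31  83.4  ]
 [ 0.536  0.29  79.   ]]
side [(0.558, 0.346, 38.1, 76, 45), (0.5771, 0.4045, 85.2, 52, 168)] [[ 0.642  0.21  83.4  ]]
```

>>> {"method": "play_rows", "body": {"gripper": [0.3,0.3,0.3,0.3,0.3,0.3,0.3,0.3], "offset": [[-0.11,0.15,1],[0,0,1],[0,0,1],[0,0,1],[0,0,1],[0,0,1],[0,0,1],[0,0,1]], "dr": [[0,0,0],[0,0,0],[0,0,0],[0,0,0],[0,0,0],[0,0,0],[0,0,0],[0,0,0]]}}

```text
t: 66.38
position: [0.5183, -0.2883, 0.0809]
tool_rot: [[0.175, 0.985, -0.0], [0.985, -0.175, -0.0], [-0.0, -0.0, -1.0]]
wrist_force: [-0.6, -0.6, -0.2]
gripper_width: 0.7
gripper_force: 0.0
```

>>> {"method": "play_rows", "body": {"gripper": [0.3,0.3,0.3,1,1,1,1,1], "offset": [[0,0,0.8],[0,0,0.5],[0,0,0],[0,0,0],[0,0,0],[0,0,0],[0,0,0],[0,0,0]], "dr": [[0,0,0],[0,0,0],[0,0,0],[0,0,0],[0,0,0],[0,0,0],[0,0,0],[0,0,0]], "squeeze": 30}}

```text
t: 67.38
position: [0.5188, -0.2888, 0.0573]
tool_rot: [[0.175, 0.985, 0.002], [0.985, -0.175, -0.001], [-0.001, 0.002, -1.0]]
wrist_force: [-0.3, 0.0, 6.7]
gripper_width: 0.482
gripper_force: 30.8
```

>>> {"method": "play_rows", "body": {"gripper": [1,1,1,1,1,1,1,1], "offset": [[0,0,0],[0,0,-0.8],[0,0,-1],[0,0,-1],[0,0,-1],[0,0,-1],[0,0,-1],[0,0,-1]], "dr": [[0,0,0],[0,0,0],[0,0,0],[0,0,0],[0,0,0],[0,0,0],[0,0,0],[0,0,0]]}}

```text
t: 68.38
position: [0.5183, -0.2884, 0.1941]
tool_rot: [[0.175, 0.985, 0.001], [0.985, -0.175, -0.0], [-0.0, 0.001, -1.0]]
wrist_force: [0.1, 0.3, -0.3]
gripper_width: 0.482
gripper_force: 30.5
```

>>> {"method": "play_rows", "body": {"gripper": [1,1,1,1,1,1,1,1], "offset": [[1,-0.14,-0.9],[1,-0.14,-0.8],[1,-0.14,-0.6],[1,-0.14,0],[1,-0.14,0],[1,-0.14,0],[1,-0.14,0],[1,-0.14,0]], "dr": [[0,0,0],[0,0,0],[0,0,0],[0,0,0],[0,0,0],[0,0,0],[0,0,0],[0,0,0]]}}

```text
t: 69.38
position: [0.5242, -0.1256, 0.2381]
tool_rot: [[0.175, 0.985, -0.0], [0.985, -0.175, 0.0], [-0.0, -0.0, -1.0]]
wrist_force: [-0.9, 0.2, -0.4]
gripper_width: 0.478
gripper_force: 30.5
```

```bash
python3 - <<'E'
from h import *
st(); print(go(.541,.265,.24,1.396))
for n in("top","side"):
    f=grab_frame(n); print(n,discs(f,.150,(.44,.66,.2,.43)),np.round(potfit(f,g=(.547,.315),rng=.06),3),discs(f))
E
```

```text
t 69.38 p [ 0.5242 -0.1256  0.2381] yaw 1.395 zax [-0.  0. -1.] F [-0.9  0.2 -0.4] w 0.478 gf 30.466840267181396
{'d': array([19.37, -2.59, -0.1 ]), 'dyaw_units': np.float64(-0.01)}
top [(0.548, 0.3345, 46.0, 92, 53)] [[ 0.546  0.31  83.4  ]
 [ 0.536  0.292 79.   ]] []
side [] [] []
```

>>> {"method": "play_rows", "body": {"gripper": [1,1,1,1,1,1,1,1], "offset": [[0.97,-0.13,0],[0.97,-0.13,0],[0.97,-0.13,0],[0.97,-0.13,0],[0.97,-0.13,0],[0.97,-0.13,0],[0.97,-0.13,0],[0.97,-0.13,0]], "dr": [[0,0,0],[0,0,0],[0,0,0],[0,0,0],[0,0,0],[0,0,0],[0,0,0],[0,0,0]]}}

```text
t: 70.47
position: [0.531, 0.0308, 0.2383]
tool_rot: [[0.175, 0.985, 0.0], [0.985, -0.175, -0.0], [-0.0, 0.0, -1.0]]
wrist_force: [-0.3, 0.6, -0.9]
gripper_width: 0.48
gripper_force: 30.5
```

>>> {"method": "play_rows", "body": {"gripper": [1,1,1,1,1,1,1,1], "offset": [[0.97,-0.13,0],[0.97,-0.13,0],[0.97,-0.13,0],[0.97,-0.13,0],[0.97,-0.13,0],[0.97,-0.13,0],[0.97,-0.13,0],[0.97,-0.13,0]], "dr": [[0,0,0],[0,0,0],[0,0,0],[0,0,0],[0,0,0],[0,0,0],[0,0,0],[0,0,0]]}}

```text
t: 71.47
position: [0.5377, 0.1872, 0.2382]
tool_rot: [[0.175, 0.985, 0.0], [0.985, -0.175, -0.0], [-0.0, 0.0, -1.0]]
wrist_force: [0.6, -0.1, -0.8]
gripper_width: 0.484
gripper_force: 30.5
```

>>> {"method": "play_rows", "body": {"gripper": [1,1,1,1,1,1], "offset": [[0.95,-0.13,0],[0.95,-0.13,0],[0.95,-0.13,0],[0.9,-0.13,0],[0,0,0],[0,0,0]], "dr": [[0,0,0],[0,0,0],[0,0,0],[0,0,0],[0,0,0],[0,0,0]]}}

```text
t: 72.22
position: [0.5406, 0.2613, 0.2382]
tool_rot: [[0.175, 0.985, -0.0], [0.985, -0.175, -0.0], [-0.0, 0.0, -1.0]]
wrist_force: [-0.6, -0.7, -1.2]
gripper_width: 0.482
gripper_force: 30.5
```

```bash
python3 - <<'E'
from h import *
st(); print(go(.541,.265,.149,1.396))
for n in("top","side"):
    f=grab_frame(n); print(n,discs(f,.150,(.44,.66,.2,.43)),np.round(potfit(f,g=(.547,.315),rng=.06),3))
E
```

```text
t 72.22 p [0.5406 0.2613 0.2382] yaw 1.395 zax [-0. -0. -1.] F [-0.6 -0.7 -1.2] w 0.482 gf 30.46952784061432
{'d': array([ 0.19, -0.01,  4.46]), 'dyaw_units': np.float64(-0.01)}
top [] [[ 0.538  0.294 82.3  ]]
side [(0.6425, 0.3925, 20.1, 27, 34), (0.584, 0.3845, 31.1, 62, 49), (0.5495, 0.33, 45.8, 91, 50), (0.4764, 0.3773, 58.1, 99, 88)] [[ 0.55   0.316 83.4  ]
 [ 0.508  0.206 76.8  ]]
```

>>> {"method": "play_rows", "body": {"gripper": [1,1,1,1,1,1,1,1], "offset": [[0.15,0,0.7],[0,0,0.8],[0,0,0.8],[0,0,0.8],[0,0,0.7],[0,0,0.45],[0,0,0.2],[0,0,0]], "dr": [[0,0,0],[0,0,0],[0,0,0],[0,0,0],[0,0,0],[0,0,0],[0,0,0],[0,0,0]]}}

```text
t: 73.32
position: [0.5412, 0.2646, 0.1493]
tool_rot: [[0.175, 0.985, 0.0], [0.985, -0.175, -0.0], [0.0, 0.0, -1.0]]
wrist_force: [0.3, 0.2, -1.0]
gripper_width: 0.484
gripper_force: 30.5
```

>>> {"method": "play_rows", "body": {"gripper": [0.42,0.42,0.42,0.42,0.42,0.42,0.42,0.42], "offset": [[0,0,0],[0,0,0],[0,0,0],[0,0,-0.6],[0,0,-1],[0,0,-1],[0,0,-1],[0,0,-1]], "dr": [[0,0,0],[0,0,0],[0,0,0],[0,0,0],[0,0,0],[0,0,0],[0,0,0],[0,0,0]]}}

```text
t: 74.32
position: [0.5412, 0.2646, 0.2431]
tool_rot: [[0.175, 0.985, 0.001], [0.985, -0.175, 0.0], [0.001, 0.001, -1.0]]
wrist_force: [-0.5, 0.0, 0.4]
gripper_width: 0.581
gripper_force: 0.0
```

>>> {"method": "play_rows", "body": {"gripper": [0,0,0,0,0,0,0,0], "offset": [[0,-1,0],[0,-1,0],[0,-1,0],[0,-1,0],[0,-1,0],[0,-1,0],[0,-1,0],[0,0,0]], "dr": [[0,0,0],[0,0,0],[0,0,0],[0,0,0],[0,0,0],[0,0,0],[0,0,0],[0,0,0]]}}

```text
t: 75.32
position: [0.4028, 0.2894, 0.2425]
tool_rot: [[0.174, 0.985, 0.002], [0.985, -0.174, 0.001], [0.001, 0.001, -1.0]]
wrist_force: [-0.4, 0.5, 0.2]
gripper_width: 0.998
gripper_force: 0.0
```

>>> {"method": "play_rows", "body": {"gripper": [0,0,0,0,0,0,0,0], "offset": [[0,0,0],[0,0,0],[0,0,0],[0,0,0],[0,0,0],[0,0,0],[0,0,0],[0,0,0]], "dr": [[0,0,0.94],[0,0,0.94],[0,0,0.94],[0,0,0.94],[0,0,0.94],[0,0,0.94],[0,0,0.94],[0,0,0.94]]}}

```text
t: 76.32
position: [0.4041, 0.2889, 0.2418]
tool_rot: [[0.966, 0.259, 0.001], [0.259, -0.966, 0.0], [0.001, 0.0, -1.0]]
wrist_force: [0.3, 0.7, 0.1]
gripper_width: 1.0
gripper_force: 0.0
```

>>> {"method": "play_rows", "body": {"gripper": [0,0,0,0], "offset": [[0,0,0],[0,0,0],[0,0,0],[0,0,0]], "dr": [[0,0,0.94],[0,0,0.94],[0,0,0.94],[0,0,0]]}}

```text
t: 76.82
position: [0.4039, 0.2889, 0.2417]
tool_rot: [[0.988, -0.155, 0.001], [-0.155, -0.988, 0.0], [0.001, -0.0, -1.0]]
wrist_force: [0.0, -0.2, -0.2]
gripper_width: 0.999
gripper_force: 0.0
```

```bash
cat >> h.py <<'E'
def handle(f,box=(.30,.50,.02,.40),z=.146):
    """pale wooden bar: centre, line direction on top plane"""
    x0,x1,y0,y1=box
    hsv=cv2.cvtColor(rect(f,z,*box),cv2.COLOR_RGB2HSV)
    m=((hsv[...,0]>10)&(hsv[...,0]<25)&(hsv[...,1]>60)&(hsv[...,1]<190)&(hsv[...,2]>140)).astype(np.uint8)
    o=[]
    for c in cv2.findContours(m,0,2)[0]:
        if cv2.contourArea(c)<400: continue
        (u,v),wh,_=cv2.minAreaRect(c); d=cv2.fitLine(c,2,0,.01,.01).ravel()
        o.append((round(x0+v/1e3,4),round(y0+u/1e3,4),np.round(wh),round(float(np.arctan(d[0]/d[1])),3)))
    return o
E
python3 - <<'E'
from h import *
st(); print(go(.399,.338,.145,-.159))
for n in("top","side"):
    f=grab_frame(n); save(f,"pre"+n); print(n,discs(f,.150,(.44,.66,.2,.43)),np.round(potfit(f,g=(.547,.315),rng=.06),3),"\nhandle",handle(f))
E
```

```text
t 76.83 p [0.4039 0.2889 0.2417] yaw -0.155 zax [ 0.001  0.    -1.   ] F [ 0.  -0.2 -0.2] w 0.999 gf 0.0
{'d': array([-0.63, -2.39,  4.84]), 'dyaw_units': np.float64(0.02)}
top [(0.5465, 0.3105, 69.6, 138, 59)] [[ 0.544  0.308 79.   ]
 [ 0.536  0.288 76.7  ]] 
handle [(0.3466, 0.346, array([22., 32.]), -0.312)]
side [(0.5499, 0.3143, 70.4, 141, 65), (0.5495, 0.38, 119.6, 99, 220)] [[ 0.548  0.314 82.3  ]
 [ 0.514  0.208 83.4  ]] 
handle [(0.4178, 0.3396, array([173.,  69.]), 0.184)]
```

All three bobbins stand in a row in the pot, centred at (.548,.312). I go back to the handle.

>>> {"method": "play_rows", "body": {"gripper": [0,0,0,0,0,0,0,0], "offset": [[-0.21,-0.8,0],[-0.21,-0.8,0],[-0.21,-0.8,0],[0,0,0.9],[0,0,1],[0,0,1],[0,0,1],[0,0,0.9]], "dr": [[0,0,0.02],[0,0,0],[0,0,0],[0,0,0],[0,0,0],[0,0,0],[0,0,0],[0,0,0]]}}

```text
t: 77.92
position: [0.3979, 0.3379, 0.1431]
tool_rot: [[0.987, -0.158, -0.001], [-0.158, -0.987, -0.001], [-0.001, 0.002, -1.0]]
wrist_force: [0.4, 0.2, -0.0]
gripper_width: 0.996
gripper_force: 0.0
```

>>> {"method": "play_rows", "body": {"gripper": [0,1,1,1,1,1,1,1], "offset": [[0,0,0],[0,0,0],[0,0,0],[0,0,0],[0,0,0],[0,0,0],[0,0,0],[0,0,0]], "dr": [[0,0,0],[0,0,0],[0,0,0],[0,0,0],[0,0,0],[0,0,0],[0,0,0],[0,0,0]], "squeeze": 35}}

```text
t: 78.92
position: [0.3985, 0.3384, 0.1458]
tool_rot: [[0.987, -0.159, 0.001], [-0.159, -0.987, 0.0], [0.001, -0.0, -1.0]]
wrist_force: [-1.7, -3.3, 5.1]
gripper_width: 0.222
gripper_force: 35.5
```

```bash
python3 - <<'E'
from h import *
st()
for n in("top","side"):
    f=grab_frame(n); print(n,discs(f,.150,(.44,.66,.2,.43)),np.round(potfit(f,g=(.547,.315),rng=.06),3))
R=np.array(ctrl.state()["tool_rot"]); print(R.T@np.array([.5745-.549,.0975-.3135,0])/.02)
E
```

```text
t 78.92 p [0.3985 0.3384 0.1458] yaw -0.16 zax [ 0.001  0.    -1.   ] F [-1.7 -3.3  5.1] w 0.222 gf 35.48605263233185
top [(0.546, 0.311, 70.0, 139, 59)] [[ 0.546  0.31  83.4  ]
 [ 0.536  0.29  79.   ]
 [ 0.528  0.255 81.2  ]]
side [(0.5477, 0.315, 70.1, 140, 66), (0.5495, 0.38, 119.6, 99, 220)] [[ 0.548  0.316 83.4  ]
 [ 0.508  0.206 76.8  ]]
[ 2.97453647e+00  1.04602943e+01 -2.84040450e-04]
```

>>> {"method": "play_rows", "body": {"gripper": [1,1,1,1,1,1,1,1], "offset": [[0.04,0.15,0],[0.09,0.3,0],[0.15,0.5,0],[0.2,0.7,0],[0.22,0.75,0],[0.22,0.75,0],[0.22,0.75,0],[0.22,0.75,0]], "dr": [[0,0,0],[0,0,0],[0,0,0],[0,0,0],[0,0,0],[0,0,0],[0,0,0],[0,0,0]]}}

```text
t: 80.03
position: [0.4107, 0.2433, 0.1458]
tool_rot: [[0.988, -0.156, 0.002], [-0.156, -0.988, 0.003], [0.001, -0.004, -1.0]]
wrist_force: [-0.7, 7.1, 2.2]
gripper_width: 0.225
gripper_force: 35.0
```

>>> {"method": "play_rows", "body": {"gripper": [1,1,1,1,1,1,1,1], "offset": [[0.22,0.75,0],[0.22,0.75,0],[0.22,0.75,0],[0.22,0.75,0],[0.22,0.75,0],[0.2,0.7,0],[0.15,0.5,0],[0.09,0.3,0]], "dr": [[0,0,0],[0,0,0],[0,0,0],[0,0,0],[0,0,0],[0,0,0],[0,0,0],[0,0,0]]}}

```text
t: 81.03
position: [0.4245, 0.1348, 0.1458]
tool_rot: [[0.988, -0.156, 0.001], [-0.156, -0.988, 0.003], [0.001, -0.003, -1.0]]
wrist_force: [-0.6, 7.8, 3.9]
gripper_width: 0.225
gripper_force: 35.3
```

>>> {"method": "play_rows", "body": {"gripper": [1,1,1,1], "offset": [[0.06,0.25,0],[0,0.1,0],[0,0,0],[0,0,0]], "dr": [[0,0,0],[0,0,0],[0,0,0],[0,0,0]]}}

```text
t: 81.53
position: [0.4249, 0.1277, 0.1458]
tool_rot: [[0.988, -0.156, 0.002], [-0.156, -0.988, 0.002], [0.002, -0.003, -1.0]]
wrist_force: [1.0, 5.7, 2.6]
gripper_width: 0.223
gripper_force: 34.7
```

```bash
cat >> h.py <<'E'
def redgap(f,c=(.5745,.0985)):
    """visible red ring width (mm) beyond pot base per world direction, on glass plane"""
    im=cv2.cvtColor(rect(f,.06,c[0]-.12,c[0]+.12,c[1]-.12,c[1]+.12),cv2.COLOR_RGB2HSV)
    m=((im[...,0]<12)|(im[...,0]>172))&(im[...,1]>150)&(im[...,2]>120)
    o=[]
    for a in range(0,360,45):
        r=np.arange(60,118); u=(120+r*np.sin(np.radians(a))).astype(int); v=(120+r*np.cos(np.radians(a))).astype(int)
        k=r[m[v,u]]; o.append((a,int(k.min()),int(k.max())) if len(k) else (a,None))
    return o
E
python3 - <<'E'
from h import *
st()
for n in("top","side"):
    f=grab_frame(n); save(f,"end"+n); print(n,discs(f,.150,(.46,.68,-.01,.21)),np.round(potfit(f,g=(.5745,.0985),rng=.04),3)); print(redgap(f))
E
```

```text
t 81.53 p [0.4249 0.1277 0.1458] yaw -0.157 zax [ 0.002  0.002 -1.   ] F [1.  5.7 2.6] w 0.223 gf 34.714481234550476
top [(0.5716, 0.1061, 69.4, 138, 57)] [[ 0.574  0.105 83.4  ]
 [ 0.56   0.089 83.4  ]]
[(0, None), (45, None), (90, 62, 75), (135, 88, 93), (180, None), (225, 81, 93), (270, 82, 93), (315, 88, 93)]
side [(0.577, 0.108, 70.5, 141, 59)] [[ 0.577  0.108 83.4  ]
 [ 0.511  0.206 78.9  ]]
[(0, 87, 95), (45, None), (90, None), (135, 90, 93), (180, 79, 90), (225, 77, 89), (270, 79, 90), (315, 83, 91)]
```

The pot is about 7 mm short in y, so I nudge it.

>>> {"method": "play_rows", "body": {"gripper": [1,1,1,1,1], "offset": [[0.03,0.2,0],[0.03,0.19,0],[0,0,0],[0,0,0],[0,0,0]], "dr": [[0,0,0],[0,0,0],[0,0,0],[0,0,0],[0,0,0]]}}

```text
t: 82.25
position: [0.4248, 0.1197, 0.1458]
tool_rot: [[0.988, -0.156, 0.002], [-0.156, -0.988, 0.002], [0.002, -0.002, -1.0]]
wrist_force: [2.2, 5.3, 2.9]
gripper_width: 0.226
gripper_force: 34.7
```

```bash
python3 - <<'E'
from h import *
st()
for n in("top","side"):
    f=grab_frame(n); save(f,"end"+n); print(n,discs(f,.150,(.46,.68,-.01,.21)),np.round(potfit(f,g=(.5745,.0985),rng=.04),3)); print(redgap(f))
E
```

```text
t 82.25 p [0.4248 0.1197 0.1458] yaw -0.157 zax [ 0.002  0.002 -1.   ] F [2.2 5.3 2.9] w 0.226 gf 34.72263693809509
top [(0.573, 0.098, 69.4, 137, 58)] [[5.73e-01 9.70e-02 8.34e+01]
 [5.58e-01 8.30e-02 7.79e+01]]
[(0, None), (45, None), (90, 65, 67), (135, 84, 93), (180, None), (225, 81, 93), (270, 65, 93), (315, None)]
side [(0.5761, 0.1001, 70.5, 141, 59)] [[ 0.577  0.101 83.4  ]
 [ 0.512  0.211 81.2  ]]
[(0, 91, 95), (45, None), (90, None), (135, 87, 91), (180, 79, 90), (225, 77, 89), (270, 79, 91), (315, 83, 91)]
```

The pot is centred in both views. I release, rise and back away.

>>> {"method": "play_rows", "body": {"gripper": [0,0,0,0,0,0,0,0], "offset": [[0,0,0],[0,0,0],[0,0,0],[0,0,0],[0,0,-0.8],[0,0,-1],[0,0,-1],[0,0,-1]], "dr": [[0,0,0],[0,0,0],[0,0,0],[0,0,0],[0,0,0],[0,0,0],[0,0,0],[0,0,0]]}}

```text
t: 83.35
position: [0.4244, 0.1188, 0.2233]
tool_rot: [[0.987, -0.159, 0.001], [-0.159, -0.987, 0.0], [0.001, -0.0, -1.0]]
wrist_force: [0.1, -0.2, -0.1]
gripper_width: 1.001
gripper_force: 0.0
```

>>> {"method": "play_rows", "body": {"gripper": [0,0,0,0,0,0,0,0], "offset": [[0,0,-1],[0,0,-1],[0,1,0],[0,1,0],[0,1,0],[0,1,0],[0,1,0],[0,1,0]], "dr": [[0,0,0],[0,0,0],[0,0,0],[0,0,0],[0,0,0],[0,0,0],[0,0,0],[0,0,0]]}}

```text
t: 84.35
position: [0.4051, -0.0004, 0.2626]
tool_rot: [[0.987, -0.158, 0.002], [-0.158, -0.987, -0.0], [0.002, 0.0, -1.0]]
wrist_force: [0.5, 0.4, -0.6]
gripper_width: 1.003
gripper_force: 0.0
```

>>> {"method": "play_rows", "body": {"gripper": [0,0,0,0,0,0,0,0], "offset": [[0,0,0],[0,0,0],[0,0,0],[0,0,0],[0,0,0],[0,0,0],[0,0,0],[0,0,0]], "dr": [[0,0,0],[0,0,0],[0,0,0],[0,0,0],[0,0,0],[0,0,0],[0,0,0],[0,0,0]]}}

```text
t: 85.35
position: [0.4052, 0.0003, 0.2613]
tool_rot: [[0.987, -0.159, -0.0], [-0.159, -0.987, -0.0], [0.0, 0.0, -1.0]]
wrist_force: [0.1, -0.1, 0.9]
gripper_width: 0.996
gripper_force: 0.0
```

```bash
python3 - <<'E'
from h import *
st()
for n in("top","side"):
    f=grab_frame(n); print(n,discs(f,.150,(.46,.68,-.01,.21)),discs(f),np.round(potfit(f,g=(.5745,.0985),rng=.04),3)); print(redgap(f))
    for q in("tape","pot_lid","cone_white","cone_black","bottle","tweezers"):
        print(q,[at_z(f,o["location"],0).round(3)[:2] for o in models.place_of(q,n)[:1]],end=" ")
E
```

```text
t 85.35 p [4.052e-01 3.000e-04 2.613e-01] yaw -0.159 zax [-0. -0. -1.] F [ 0.1 -0.1  0.9] w 0.996 gf 0.0
top [(0.5735, 0.098, 69.5, 137, 58)] [] [[ 0.574  0.097 83.4  ]
 [ 0.554  0.091 82.3  ]]
[(0, None), (45, None), (90, 65, 67), (135, 84, 93), (180, 81, 94), (225, 83, 93), (270, 65, 93), (315, None)]
tape [array([0.587, 0.107])] pot_lid [array([0.287, 0.294])] cone_white [array([0.779, 0.036])] cone_black [array([ 0.74 , -0.052])] bottle [array([0.494, 0.512])] tweezers [array([ 0.371, -0.484])] side [(0.577, 0.1, 70.4, 140, 59)] [] [[ 0.577  0.101 83.4  ]]
[(0, 91, 95), (45, None), (90, None), (135, 87, 93), (180, 79, 90), (225, 77, 89), (270, 79, 91), (315, 83, 91)]
tape [array([ 0.381, -0.069])] pot_lid [array([0.283, 0.294])] cone_white [array([0.797, 0.048])] cone_black [array([ 0.762, -0.053])] bottle [array([0.497, 0.523])] tweezers [array([ 0.361, -0.489])]
```

All is in place, so I hand the job in.

```bash
python3 -c "
from cell import ctrl
print(ctrl.close_job())"
```

```text
the job is handed in; nothing more can be done
None
```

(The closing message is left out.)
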